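# Seasonings from the hob to the serving tray, in order of height

### The job

Move the four seasonings (wooden pepper mill, jar of red powder, green-capped jar, small shaker) off the hob onto the cork coasters of the serving tray, one upright in the middle of each coaster, in order of height: the tallest on the coaster next to the candle, stepping down to the shortest next to the lemon. Never lay or knock a seasoning over, and leave the drinking glass standing where it is.

Things in the scene. Friction and masses are not known exactly. Their poses are not given: they have to be found in the camera images.
- pepper_mill_centre (a point): centre, half-way up, of the turned wooden pepper mill, the tallest of the four seasonings. 170 mm tall; z up; foot 85 mm below this point. Stands upright on the hob, whose glass is 6 mm above the worktop (any like it elsewhere are not part of the job). Round foot 58 mm across; round wooden head 48 mm across between 123 and 158 mm above the foot, with a 12 mm knob on top. Grip the head, about 140 mm above the foot.
- red_jar_centre (a point): centre, half-way up, of the slim glass jar of red powder with a white cap, second tallest. 140 mm tall; z up; foot 70 mm below this point. Stands upright on the hob, whose glass is 6 mm above the worktop (any like it elsewhere are not part of the job). Glass 39 mm across; cap about 43 mm across from 90 mm above the foot to the top, a lip on one side making it 3 mm longer. Grip the cap about 110 mm above the foot, or the glass.
- green_jar_centre (a point): centre, half-way up, of the spice jar with a dark green cap and a pale label, third tallest. 106 mm tall; z up; foot 53 mm below this point. Stands upright on the hob, whose glass is 6 mm above the worktop (any like it elsewhere are not part of the job). 45 mm across all the way up.
- shaker_centre (a point): centre, half-way up, of the small clear shaker, half filled with grey, with a grey domed top, the shortest. 90 mm tall; z up; foot 45 mm below this point. Stands upright on the hob, whose glass is 6 mm above the worktop (any like it elsewhere are not part of the job). 44 mm across up to 74 mm, above that 34 mm.
- candle_1: small tea light in a metal cup, 38 mm across and 15 mm tall, origin at the centre of its underside. It stands fixed on the tray at one end of the row, now the one, now the other, and marks where the row begins; a lemon (51 mm tall, fixed) lies at the other end.
- tumbler: clear drinking glass, 76 mm across and 86 mm tall, origin at the centre of its underside. It stands on the hob among the seasonings and stays there. (A garlic bulb 60 mm across and 59 mm tall also stands among them, not judged.)
- place_a_top (a point): centre of the top of a round cork coaster, 80 mm across and 3 mm thick, first from the robot's left of the four alike in the row on the long dark wooden tray. The coasters are 90 mm apart, centre to centre, and their tops are 19 mm above the worktop; the tray lies roughly across in front of the robot, and everything on it is fixed. z is up; this point's y axis runs along the row towards its left end. The candle or the lemon lies 87 mm beyond each end coaster's centre.
- place_b_top (a point): centre of the top of a round cork coaster, 80 mm across and 3 mm thick, second from the left of the four alike in the row on the long dark wooden tray. The coasters are 90 mm apart, centre to centre, and their tops are 19 mm above the worktop; the tray lies roughly across in front of the robot, and everything on it is fixed. z is up; this point's y axis runs along the row towards its left end. The candle or the lemon lies 87 mm beyond each end coaster's centre.
- place_c_top (a point): centre of the top of a round cork coaster, 80 mm across and 3 mm thick, third from the left of the four alike in the row on the long dark wooden tray. The coasters are 90 mm apart, centre to centre, and their tops are 19 mm above the worktop; the tray lies roughly across in front of the robot, and everything on it is fixed. z is up; this point's y axis runs along the row towards its left end. The candle or the lemon lies 87 mm beyond each end coaster's centre.
- place_d_top (a point): centre of the top of a round cork coaster, 80 mm across and 3 mm thick, fourth from the left of the four alike in the row on the long dark wooden tray. The coasters are 90 mm apart, centre to centre, and their tops are 19 mm above the worktop; the tray lies roughly across in front of the robot, and everything on it is fixed. z is up; this point's y axis runs along the row towards its left end. The candle or the lemon lies 87 mm beyond each end coaster's centre.
Mind the look-alikes: they are no part of the job. Leave any turquoise look-alike of the part that bears green_jar_centre alone.

How it is judged:
By the outcome, as a careful person would: the job done as asked, in the order asked, and still so for the second after the job is handed in, with the robot touching nothing.
It also fails if it takes over 120 s, if anything falls off the work surface, if the arm or the gripper's body presses on something with over 40 N, if the wrist force passes 120 N, or if a joint passes its speed limit or range.

### The arm

A 6-joint arm with a two-finger parallel gripper is mounted at the origin on a cart in front of the work surface, level with it; the furniture and walls round the work are solid. World frame = base frame: x ahead of the robot, y to its left, z up, the work surface at z = 0. Lengths are in m, angles in degrees, forces in N, time in s.
With the tool pointing down it reaches from about 0.35 to 0.875 m from the base axis. Payload 4.2 kg.
Tool frame: the origin (TCP) lies midway between the tips of the shut fingers; the grasp point (between the pads) lies 19 mm behind it; z points along the fingers, y is the line along which they close (so a half turn about z gives the same grasp; the last joint's range is limited). The gripper opens to 87 mm and grips with 3 to 60 N. Pads are 19 mm wide; open, the fingers measure 117 mm over their backs; the gripper's body (75 mm by 190 mm) begins 51 mm behind the grasp point.
Start: joints at [-60.699, 22.042, 0.453, 0, -68.411, -14.817], TCP at [0.156, -0.605, 0.223] pointing down, gripper open.
Joint ranges: [-179.83, 179.83], [-69.29, 118.12], [-61.27, 80.66], [-181.25, 117.63], [-171.15, -9.14], [-177.46, 177.46]. Speed limits (degrees/s): [159.86, 159.86, 180, 180, 180, 180].

### API

Orientations are given as a 3x3 rotation matrix whose columns are the frame's x, y, z axes.
In Python, from station import sense, capture, camera_params, finish_job gives the robot as it stands.
- The arm moves only by the tool drive_tool, never from a script. Its argument "rows" is a list of rows, each an object of numbers: "tx", "ty", "tz": the shift along the tool's x, y, z in cm; "ax", "ay", "az": the turn, a rotation vector about the tool's x, y, z in rad; "claw": the finger opening in cm, from 0 to 8.7. In form: [{"tx": .., "ty": .., "tz": .., "ax": .., "ay": .., "az": .., "claw": ..}, ...]. A call has 1 to 10 rows; each row shifts and turns the commanded pose from where the row before left it, along the tool's axes as they then stand; what a row does not reach is not made up. A row lasts 1/12 s, in which the tool goes at most 41.7 mm and 7.16 degrees, less where a joint would pass 70% of its speed; a pose out of reach is approached as far as the arm can. A call with a gripper value outside its range is refused whole. The fingers move at their own pace and stop on an object; the grip force is fixed at half the most. Time passes only in rows, so rows that do not move let the fingers close. It gives the time, the measured TCP pose, the force, the opening and the grip force at its end, in the units of the state.
- sense(): the state, without advancing time (a new reading comes with each control period).
- capture(name): name is "scene" or "top" or "wrist"; returns (picture, depth): 400x640x3 uint8, red, green, blue; 400x640 float32, m along the optical axis (not along the pixel's ray), 0 where there is no reading.
- camera_params(name): a dict with "intrinsics" (3x3 intrinsics, pixels), "R" (3x3) and "t" (3): a world point X has camera coordinates R X + t; the wrist camera has in their place "tool_from_camera" (4x4, takes a point from camera to tool coordinates, whose origin is the TCP and whose axes are the flange's). Camera axes: x right, y down, z forward; pixel columns grow to the right and rows downward; lengths in m; the calibration is good to about 2 mm. A picture is of the moment at which its call begins: read the wrist's pose just before it. camera_params takes no time and is no camera call.
- finish_job(): hands the job in; it is judged then, once.
The state is a dict: "time_s": time; "joints": joint angles; "joint_velocities": joint speeds; "effort": joint torques, N m; "tcp_pos": TCP position; "ee_rot": TCP orientation; "wrist_force": force on the tool from outside, world axes, zero at the start; "moment": the same for the moment, N m; "gripper_width": opening from 0.0 (shut) to 1.0 (fully open); "gripper_force": force on a finger pad.
Only numpy, scipy, OpenCV 4.12 (cv2) and the standard library are available. Lean on these libraries where they do the work, as an engineer would, in place of code of your own. Each camera call takes 0.05 s, during which the arm holds its last target. There are 200 camera calls.

## Working session

There is one attempt and no reset: what is moved stays moved. The work goes in short steps, Python scripts to look and compute and a tool call to move; the robot and the scene stay as the last step left them, time stands still between calls to the robot, and variables do not carry over. Pictures are saved under pics/ and viewed, at most 14 in all, crops included, and the job is handed in when it is done.

Besides the shell and the picture viewer there is one more tool, called after ">>>" by a JSON object that holds its "op" and its "data", one argument or row to a line. drive_tool: Moves the arm, as the interface text tells. Its arguments: {"type":"object","properties":{"rows":{"type":"array"}},"required":["rows"]}

```bash
mkdir -p pics; ls; python3 - <<'E'
from station import *
import cv2,numpy as np
print(sense())
for n in("scene","top"):
    p,d=capture(n);cv2.imwrite(f"pics/{n}0.png",p[:,:,::-1]);np.savez(f"pics/{n}0.npz",p=p,d=d)
    c=camera_params(n);print(n,c)
print(camera_params("wrist"))
E
```

```text
pics
{'time_s': 0.0, 'joints': array([-6.06997836e+01,  2.20893710e+01,  3.78178738e-01, -2.81698587e-02,
       -6.84129941e+01, -1.48166811e+01]), 'joint_velocities': array([-0.04030316,  0.07076424,  0.01096883,  0.06288984,  0.04809794,
        0.0872824 ]), 'effort': array([-9.61372425e-04, -3.90661883e+01,  1.87400937e+01,  4.21970844e+00,
        1.09306216e-02, -2.02819028e-04]), 'tcp_pos': array([ 0.15616706, -0.60452941,  0.22146546]), 'ee_rot': array([[-9.68264861e-01, -2.49925429e-01, -6.62018494e-04],
       [-2.49926281e-01,  9.68262560e-01,  2.11386765e-03],
       [ 1.12698442e-04,  2.21223959e-03, -9.99997547e-01]]), 'wrist_force': array([-0.33114257,  0.54427942, -0.64999004]), 'moment': array([-0.01795915, -0.03468249,  0.05089227]), 'gripper_force': 0.0, 'gripper_width': 0.9995908136051461}
scene {'intrinsics': array([[434.1413851 ,   0.        , 315.38390772],
       [  0.        , 434.1413851 , 204.46221673],
       [  0.        ,   0.        ,   1.        ]]), 'R': array([[-0.64487508, -0.76397787,  0.02177035],
       [-0.40736294,  0.31947557, -0.85556461],
 
[... 305 characters left out ...]
74381, -0.00587594],
       [-0.97789382,  0.02260248, -0.20787688],
       [ 0.20795644,  0.00120218, -0.97813735]]), 't': array([0.09242922, 0.57503858, 1.40298483])}
{'intrinsics': array([[344.98438698,   0.        , 318.64369269],
       [  0.        , 344.98438698, 198.55949644],
       [  0.        ,   0.        ,   1.        ]]), 'tool_from_camera': array([[ 8.84617477e-04, -9.69916506e-01, -2.43436210e-01,
         6.54055172e-02],
       [ 9.99999586e-01,  9.09568421e-04,  9.90684607e-06,
        -5.42075523e-04],
       [ 2.11813075e-04, -2.43436118e-01,  9.69916910e-01,
        -1.62486585e-01],
       [ 0.00000000e+00,  0.00000000e+00,  0.00000000e+00,
         1.00000000e+00]])}
```

View pics/scene0.png

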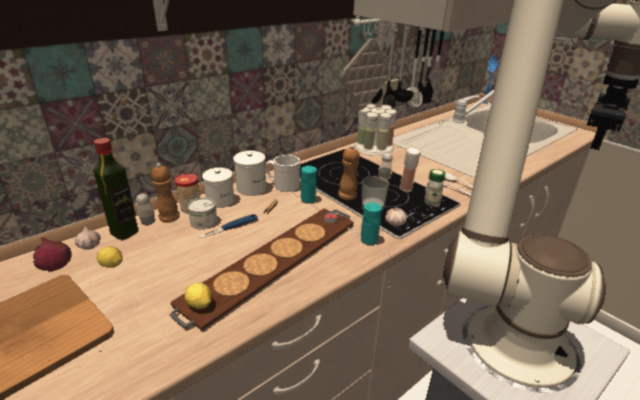

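View pics/top0.png

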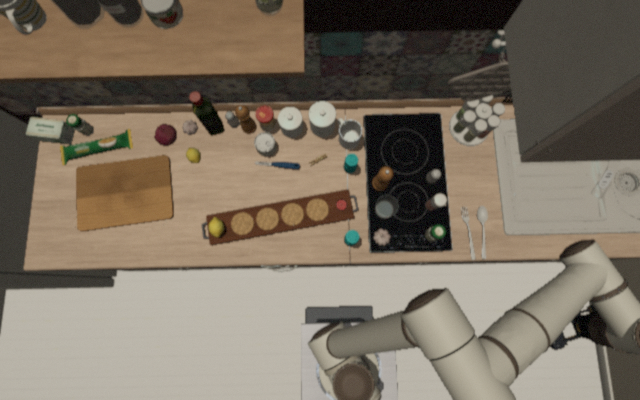

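The candle is at the right end, top (341,205), and the lemon at the left, (216,228). So the mill goes to d, red jar to c, green jar to b and shaker to a.

Candidates in the top view:
- **Mill:** hob (383,178), or the one by the bottle (245,115).
- **Red jar:** white cap on hob (438,201), or the red-lidded jar (265,115).
- **Green jar:** hob (438,233), turquoise ones (350,163) and (352,238), or the one at far left (75,120).
- **Shaker:** hob (434,175), or the one at (231,117).

I choose the four on the hob and check them in a close crop.

```bash
cat > h.py <<'E'
import numpy as np,cv2
from station import *
def ray(n,u,v,z):
    c=camera_params(n);K,R,t=c["intrinsics"],c["R"],c["t"]
    C=-R.T@t;d=R.T@np.linalg.inv(K)@[u,v,1];return C+d*(z-C[2])/d[2]
def cloud(n,d):
    c=camera_params(n);K,R,t=c["intrinsics"],c["R"],c["t"]
    v,u=np.indices(d.shape);P=np.stack([(u-K[0,2])/K[0,0]*d,(v-K[1,2])/K[1,1]*d,d],-1)
    return (P-t)@R
E
python3 - <<'E'
from h import *
im=[]
a=np.load("pics/top0.npz");b=np.load("pics/scene0.npz")
A=cv2.resize(a["p"][110:260,190:460],None,fx=2.9,fy=2.9,interpolation=3)[:, :783]
B=cv2.resize(b["p"][135:250,290:470],None,fx=4,fy=4,interpolation=3)
cv2.imwrite("pics/c1.png",cv2.resize(a["p"][155:255,340:460],None,fx=6,fy=6,interpolation=3)[:,:,::-1])
cv2.imwrite("pics/c2.png",B[:,:,::-1])
for n,q in(("top",a),("scene",b)):
    P=cloud(n,q["d"]);ok=(q["d"]>0)&(P[...,2]>.03)&(P[...,2]<.2)&(P[...,0]>.3)&(P[...,0]<.75)&(P[...,1]<.4)&(P[...,1]>-.45)
    k,l,s,c=cv2.connectedComponentsWithStats(ok.astype(np.uint8))
    for i in range(1,k):
        if s[i,4]<12: continue
        Q=P[l==i];zt=np.percentile(Q[:,2],97);T=Q[Q[:,2]>zt-.012]
        print(n,c[i].round(),s[i,4],"ztop %.3f"%zt,"top ctr",((T.min(0)+T.max(0))/2)[:2].round(3),"all",Q.min(0)[:2].round(3),Q.max(0)[:2].round(3))
E
```

```text
top [351. 162.] 216 ztop 0.111 top ctr [ 0.699 -0.025] all [ 0.675 -0.048] [ 0.721 -0.002]
top [383. 177.] 300 ztop 0.171 top ctr [ 0.634 -0.132] all [ 0.61  -0.159] [ 0.657 -0.107]
top [433. 175.] 151 ztop 0.096 top ctr [ 0.645 -0.316] all [ 0.627 -0.333] [ 0.666 -0.294]
top [436. 201.] 234 ztop 0.150 top ctr [ 0.544 -0.306] all [ 0.524 -0.327] [ 0.565 -0.284]
top [387. 204.] 225 ztop 0.095 top ctr [ 0.539 -0.142] all [ 0.5   -0.179] [ 0.577 -0.104]
top [435. 232.] 243 ztop 0.117 top ctr [ 0.445 -0.302] all [ 0.42  -0.325] [ 0.467 -0.278]
top [351. 237.] 185 ztop 0.110 top ctr [ 0.435 -0.018] all [ 0.412 -0.039] [0.457 0.006]
top [382. 236.] 201 ztop 0.060 top ctr [ 0.44  -0.127] all [ 0.411 -0.155] [ 0.467 -0.096]
scene [350. 170.] 674 ztop 0.165 top ctr [ 0.63  -0.132] all [ 0.607 -0.154] [ 0.653 -0.105]
scene [410. 166.] 496 ztop 0.145 top ctr [ 0.541 -0.308] all [ 0.519 -0.33 ] [ 0.563 -0.286]
scene [386. 163.] 226 ztop 0.095 top ctr [ 0.644 -0.316] all [ 0.623 -0.331] [ 0.66  -0.296]
scene [308. 180.] 437 ztop 0.107 top ctr [ 0.696 -0.027] all [ 0.671 -0.05 ] [ 0.719 -0.002]
scene [435. 184.] 488 ztop 0.112 top ctr [ 0.441 -0.304] all [ 0.417 -0.328] [ 0.465 -0.274]
scene [373. 204.] 1244 ztop 0.106 top ctr [ 0.431 -0.02 ] all [ 0.406 -0.183] [0.577 0.007]
scene [396. 215.] 235 ztop 0.059 top ctr [ 0.435 -0.13 ] all [ 0.406 -0.151] [ 0.462 -0.099]
scene [208. 214.] 87 ztop 0.058 top ctr [0.747 0.28 ] all [0.743 0.263] [0.75  0.298]
```

View pics/c1.png

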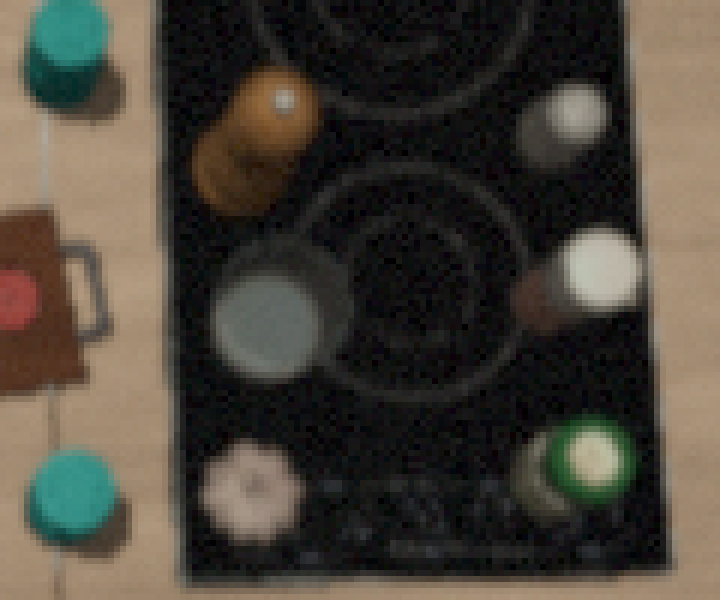

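View pics/c2.png

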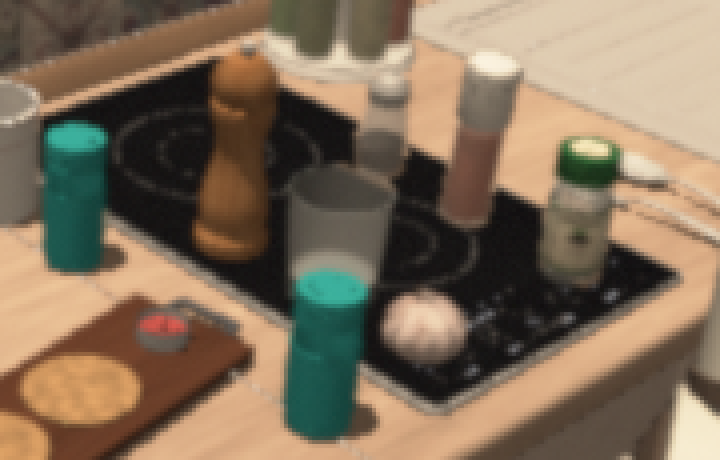

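The crop confirms the four on the hob: mill (255,140), shaker (565,120), red jar (600,270) and green jar (590,460), with the tumbler at (265,325). The turquoise jars are off the hob at the left. Next I measure the coasters.

```bash
python3 - <<'E'
from h import *
for n,box in(("top",(195,190,360,250)),("scene",(170,205,360,330))):
    p=np.load(f"pics/{n}0.npz")["p"];x0,y0,x1,y1=box
    h=cv2.cvtColor(p,cv2.COLOR_RGB2HSV)[y0:y1,x0:x1]
    m=((h[...,2]>105)&(h[...,1]>95)).astype(np.uint8)
    m=cv2.morphologyEx(m,cv2.MORPH_OPEN,np.ones((3,3),np.uint8))
    k,l,s,c=cv2.connectedComponentsWithStats(m)
    for i in range(1,k):
        if s[i,4]>25: print(n,(c[i]+[x0,y0]).round(1),s[i,2:],ray(n,*(c[i]+[x0,y0]),.019).round(4)[:2])
E
```

```text
top [316.9 209.2] [ 23  23 424] [0.5419 0.0968]
top [340.8 204.4] [10 10 84] [0.5572 0.0115]
top [292.  213.8] [ 23  23 423] [0.5272 0.1857]
top [267.  218.5] [ 23  22 416] [0.5125 0.2743]
top [241.9 223.1] [ 23  23 428] [0.4981 0.3631]
top [214.4 226.6] [ 15  20 202] [0.4876 0.46  ]
top [351.9 236.6] [ 13  12 132] [ 0.4416 -0.0239]
scene [235.9 206.7] [10  5 36] [0.7699 0.1818]
scene [266.4 209.3] [11 10 63] [0.7038 0.1212]
scene [251.4 264.5] [ 166  120 5337] [0.521  0.2904]
scene [223.2 213.4] [13 12 77] [0.7609 0.2286]
scene [180.  227.3] [ 25  26 410] [0.7708 0.3532]
scene [350.3 224. ] [ 25  19 200] [ 0.4998 -0.0156]
scene [298.8 287.1] [ 152   99 5672] [0.3888 0.2517]
scene [209.9 246.3] [ 19  12 116] [0.6462 0.3322]
scene [179.6 255.4] [18  9 69] [0.6588 0.407 ]
scene [180.6 268.8] [12  7 39] [0.6102 0.4274]
scene [174.8 284.7] [11  7 44] [0.5674 0.4616]
```

>>> {"op": "drive_tool", "data": {
  "rows": [
    {"az":-0.12,"tz":-1},
    {"az":-0.12,"tz":-1},
    {"az":-0.12,"tz":-1},
    {"az":-0.12},
    {"az":-0.12},
    {"az":-0.12},
    {"az":-0.12},
    {"az":-0.12},
    {"az":-0.12},
    {"az":-0.12}
  ]
}}

```text
invalid input at $.rows[0]: expected keys tx, ty, tz, ax, ay, az, claw
```

Coasters from the top view: a(.498,.363), b(.5125,.274), c(.527,.186), d(.542,.097). The spacing is 89.9 mm, which matches the given 90 mm. Every row needs all its keys.

>>> {"op": "drive_tool", "data": {
  "rows": [
    {"tx":0,"ty":0,"tz":-1,"ax":0,"ay":0,"az":-0.12,"claw":8.7},
    {"tx":0,"ty":0,"tz":-1,"ax":0,"ay":0,"az":-0.12,"claw":8.7},
    {"tx":0,"ty":0,"tz":-1,"ax":0,"ay":0,"az":-0.12,"claw":8.7},
    {"tx":0,"ty":0,"tz":-1,"ax":0,"ay":0,"az":-0.12,"claw":8.7},
    {"tx":0,"ty":0,"tz":-1,"ax":0,"ay":0,"az":-0.12,"claw":8.7},
    {"tx":0,"ty":0,"tz":-1,"ax":0,"ay":0,"az":-0.12,"claw":8.7},
    {"tx":0,"ty":0,"tz":0,"ax":0,"ay":0,"az":-0.12,"claw":8.7},
    {"tx":0,"ty":0,"tz":0,"ax":0,"ay":0,"az":-0.12,"claw":8.7},
    {"tx":0,"ty":0,"tz":0,"ax":0,"ay":0,"az":-0.12,"claw":8.7},
    {"tx":0,"ty":0,"tz":0,"ax":0,"ay":0,"az":-0.12,"claw":8.7}
  ]
}}

```text
time_s: 0.93
tcp_pos: [0.1563, -0.6048, 0.2819]
ee_rot: [[-0.112, -0.994, -0.0], [-0.994, 0.112, 0.001], [-0.001, 0.0, -1.0]]
wrist_force: [0.2, 1.3, -0.3]
gripper_width: 1.001
gripper_force: 0.0
```

>>> {"op": "drive_tool", "data": {
  "rows": [
    {"tx":0,"ty":0,"tz":0,"ax":0,"ay":0,"az":-0.12,"claw":8.7},
    {"tx":0,"ty":0,"tz":0,"ax":0,"ay":0,"az":-0.12,"claw":8.7},
    {"tx":0,"ty":0,"tz":0,"ax":0,"ay":0,"az":-0.04,"claw":8.7},
    {"tx":0,"ty":0,"tz":0,"ax":0,"ay":0,"az":0,"claw":8.7}
  ]
}}

```text
time_s: 1.27
tcp_pos: [0.1563, -0.6048, 0.2819]
ee_rot: [[0.162, -0.987, -0.0], [-0.987, -0.162, 0.001], [-0.001, 0.0, -1.0]]
wrist_force: [-0.5, 0.1, -0.3]
gripper_width: 1.0
gripper_force: 0.0
```

>>> {"op": "drive_tool", "data": {
  "rows": [
    {"tx":-2.2,"ty":-3.5,"tz":0,"ax":0,"ay":0,"az":0,"claw":8.7},
    {"tx":-2.2,"ty":-3.5,"tz":0,"ax":0,"ay":0,"az":0,"claw":8.7},
    {"tx":-2.2,"ty":-3.5,"tz":0,"ax":0,"ay":0,"az":0,"claw":8.7},
    {"tx":-2.2,"ty":-3.5,"tz":0,"ax":0,"ay":0,"az":0,"claw":8.7},
    {"tx":-2.2,"ty":-3.5,"tz":0,"ax":0,"ay":0,"az":0,"claw":8.7},
    {"tx":-2.2,"ty":-3.5,"tz":0,"ax":0,"ay":0,"az":0,"claw":8.7},
    {"tx":-2.2,"ty":-3.5,"tz":0,"ax":0,"ay":0,"az":0,"claw":8.7},
    {"tx":-2.2,"ty":-3.5,"tz":0,"ax":0,"ay":0,"az":0,"claw":8.7},
    {"tx":-2.2,"ty":-3.5,"tz":0,"ax":0,"ay":0,"az":0,"claw":8.7},
    {"tx":-2.2,"ty":-3.5,"tz":0,"ax":0,"ay":0,"az":0,"claw":8.7}
  ]
}}

```text
time_s: 2.1
tcp_pos: [0.4673, -0.3298, 0.2825]
ee_rot: [[0.16, -0.987, -0.0], [-0.987, -0.16, 0.0], [-0.0, 0.0, -1.0]]
wrist_force: [-0.7, -0.7, 0.0]
gripper_width: 0.996
gripper_force: 0.0
```

>>> {"op": "drive_tool", "data": {
  "rows": [
    {"tx":-2.4,"ty":-4,"tz":0,"ax":0,"ay":0,"az":0,"claw":8.7},
    {"tx":-2.4,"ty":-4,"tz":0,"ax":0,"ay":0,"az":0,"claw":8.7},
    {"tx":0,"ty":0,"tz":0,"ax":0,"ay":0,"az":0,"claw":8.7},
    {"tx":0,"ty":0,"tz":0,"ax":0,"ay":0,"az":0,"claw":8.7}
  ]
}}

```text
time_s: 2.43
tcp_pos: [0.5312, -0.2759, 0.2815]
ee_rot: [[0.164, -0.987, -0.002], [-0.987, -0.164, 0.001], [-0.001, 0.002, -1.0]]
wrist_force: [-0.1, 0.8, -0.1]
gripper_width: 1.002
gripper_force: 0.0
```

```bash
cat >> h.py <<'E'
def wrist(name):
    s=sense();p,d=capture("wrist");cv2.imwrite(f"pics/{name}.png",p[:,:,::-1]);c=camera_params("wrist")
    K,T=c["intrinsics"],c["tool_from_camera"]
    v,u=np.indices(d.shape);P=np.stack([(u-K[0,2])/K[0,0]*d,(v-K[1,2])/K[1,1]*d,d],-1)
    W=(P@T[:3,:3].T+T[:3,3])@s["ee_rot"].T+s["tcp_pos"]
    return s,p,d,W
def blobs(s,d,W,zmin=.03):
    ok=((d>.19)&(W[...,2]>zmin)&(W[...,2]<.2)&(W[...,0]>.3)&(W[...,0]<.68)).astype(np.uint8)
    k,l,st,c=cv2.connectedComponentsWithStats(ok)
    for i in range(1,k):
        if st[i,4]<60: continue
        Q=W[l==i];zt=np.percentile(Q[:,2],97);T=Q[Q[:,2]>zt-.01]
        print(c[i].round(),st[i,4],"ztop %.3f"%zt,"top ctr",((T.min(0)+T.max(0))/2)[:2].round(4),"size",np.ptp(T,axis=0)[:2].round(3))
def go(x,y,z,yaw=None):
    s=sense();R=s["ee_rot"];e=np.array([x,y,z])-s["tcp_pos"];print("tool cm",(R.T@e*100).round(2),"pos",s["tcp_pos"].round(4),"force",s["wrist_force"].round(1),"w %.1f mm"%(s["gripper_width"]*87),"t",s["time_s"])
E
python3 - <<'E'
from h import *
s,p,d,W=wrist("w1");print(s["tcp_pos"]);blobs(s,d,W)
go(.632,-.132,.282)
E
```

```text
[ 0.53118887 -0.27585311  0.28151275]
[221. 116.] 1456 ztop 0.096 top ctr [ 0.6468 -0.3189] size [0.032 0.032]
[305. 149.] 1998 ztop 0.147 top ctr [ 0.5494 -0.3059] size [0.042 0.042]
[406. 163.] 2357 ztop 0.114 top ctr [ 0.4442 -0.3055] size [0.046 0.045]
[297. 246.] 198 ztop 0.056 top ctr [ 0.5426 -0.1768] size [0.03  0.007]
[213. 307.] 395 ztop 0.163 top ctr [ 0.6204 -0.1387] size [0.015 0.015]
[294. 299.] 1787 ztop 0.093 top ctr [ 0.5374 -0.1332] size [0.076 0.053]
[370. 294.] 954 ztop 0.060 top ctr [ 0.4392 -0.1306] size [0.026 0.026]
tool cm [-12.65 -12.4   -0.03] pos [ 0.5302 -0.2769  0.2818] force [-0.7 -0.7  0.3] w 86.9 mm t 2.4833
```

View pics/w1.png

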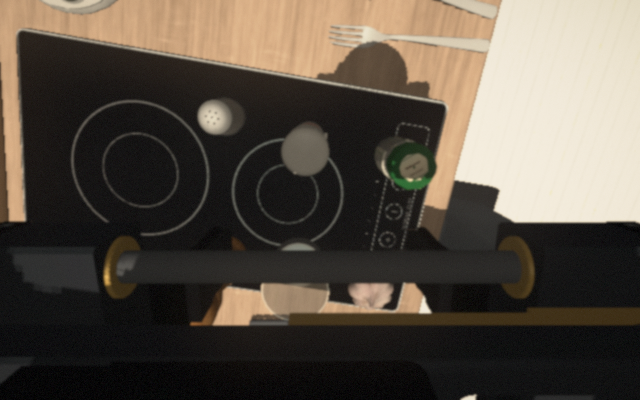

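The wrist view agrees with the fixed cameras to about 3 mm: shaker (215,117), red jar (305,149), green jar (406,163). Now I go for the mill at (.632,-.133).

>>> {"op": "drive_tool", "data": {
  "rows": [
    {"tx":-2.5,"ty":-2.5,"tz":0,"ax":0,"ay":0,"az":0,"claw":8.7},
    {"tx":-2.5,"ty":-2.5,"tz":0,"ax":0,"ay":0,"az":0,"claw":8.7},
    {"tx":-2.5,"ty":-2.5,"tz":0,"ax":0,"ay":0,"az":0,"claw":8.7},
    {"tx":-2.5,"ty":-2.5,"tz":0,"ax":0,"ay":0,"az":0,"claw":8.7},
    {"tx":-2.5,"ty":-2.4,"tz":0,"ax":0,"ay":0,"az":0,"claw":8.7},
    {"tx":0,"ty":0,"tz":2.5,"ax":0,"ay":0,"az":0,"claw":8.7},
    {"tx":0,"ty":0,"tz":2.5,"ax":0,"ay":0,"az":0,"claw":8.7},
    {"tx":0,"ty":0,"tz":2.5,"ax":0,"ay":0,"az":0,"claw":8.7},
    {"tx":0,"ty":0,"tz":0,"ax":0,"ay":0,"az":0,"claw":8.7},
    {"tx":0,"ty":0,"tz":0,"ax":0,"ay":0,"az":0,"claw":8.7}
  ]
}}

```text
time_s: 3.32
tcp_pos: [0.6309, -0.1357, 0.2068]
ee_rot: [[0.159, -0.987, -0.003], [-0.987, -0.159, -0.001], [0.0, 0.003, -1.0]]
wrist_force: [0.7, -1.4, 0.7]
gripper_width: 0.995
gripper_force: 0.0
```

```bash
python3 - <<'E'
from h import *
go(.632,-.133,.127)
s,p,d,W=wrist("w2");blobs(s,d,W)
for n in("top","scene"):
    p,d=capture(n);np.savez(f"pics/{n}1.npz",p=p,d=d)
    cv2.imwrite(f"pics/{n}1.png",p[:,:,::-1])
p=np.load("pics/scene1.npz")["p"];cv2.imwrite("pics/c3.png",cv2.resize(p[110:220,290:440],None,fx=5,fy=5,interpolation=3)[:,:,::-1])
E
```

```text
tool cm [-0.25 -0.18  7.98] pos [ 0.6309 -0.1357  0.2068] force [ 0.7 -1.4  0.7] w 86.6 mm t 3.3167
[449.  11.] 1563 ztop 0.127 top ctr [ 0.548  -0.2866] size [0.02  0.004]
[582.  26.] 5378 ztop 0.113 top ctr [ 0.4501 -0.295 ] size [0.036 0.026]
[453. 202.] 6205 ztop 0.092 top ctr [ 0.5375 -0.1456] size [0.076 0.073]
[314. 202.] 5178 ztop 0.175 top ctr [ 0.6351 -0.1353] size [0.021 0.019]
[249. 299.] 302 ztop 0.107 top ctr [ 0.6776 -0.0293] size [0.005 0.027]
```

View pics/c3.png

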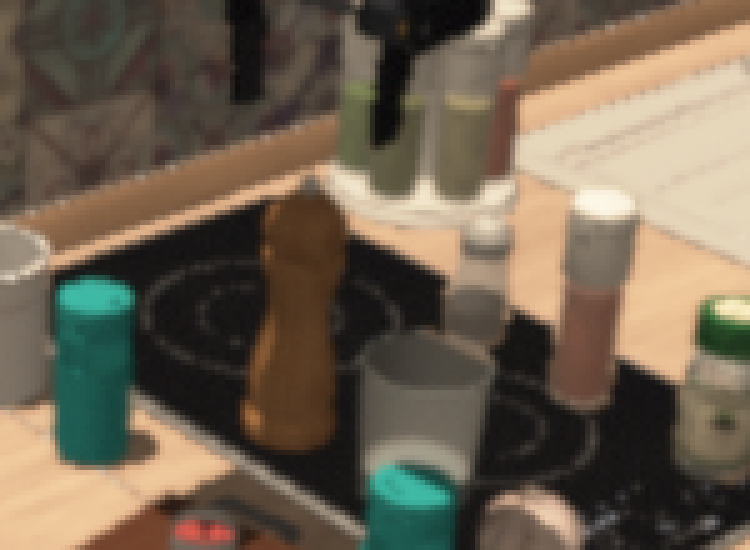

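The gripper stands open above the mill, knob at (310,190) in the crop. I descend and grip.

>>> {"op": "drive_tool", "data": {
  "rows": [
    {"tx":-0.1,"ty":-0.2,"tz":2,"ax":0,"ay":0,"az":0,"claw":8.7},
    {"tx":0,"ty":0,"tz":2,"ax":0,"ay":0,"az":0,"claw":8.7},
    {"tx":0,"ty":0,"tz":2,"ax":0,"ay":0,"az":0,"claw":8.7},
    {"tx":0,"ty":0,"tz":1.5,"ax":0,"ay":0,"az":0,"claw":8.7},
    {"tx":0,"ty":0,"tz":0.5,"ax":0,"ay":0,"az":0,"claw":8.7},
    {"tx":0,"ty":0,"tz":0,"ax":0,"ay":0,"az":0,"claw":6.5},
    {"tx":0,"ty":0,"tz":0,"ax":0,"ay":0,"az":0,"claw":5.2},
    {"tx":0,"ty":0,"tz":0,"ax":0,"ay":0,"az":0,"claw":4.5},
    {"tx":0,"ty":0,"tz":0,"ax":0,"ay":0,"az":0,"claw":4},
    {"tx":0,"ty":0,"tz":0,"ax":0,"ay":0,"az":0,"claw":3}
  ]
}}

```text
time_s: 4.3
tcp_pos: [0.6345, -0.1331, 0.1288]
ee_rot: [[0.161, -0.987, 0.002], [-0.987, -0.161, -0.0], [0.0, -0.002, -1.0]]
wrist_force: [-0.1, 0.0, 0.5]
gripper_width: 0.709
gripper_force: 0.0
```

>>> {"op": "drive_tool", "data": {
  "rows": [
    {"tx":0,"ty":0,"tz":0,"ax":0,"ay":0,"az":0,"claw":2},
    {"tx":0,"ty":0,"tz":0,"ax":0,"ay":0,"az":0,"claw":2},
    {"tx":0,"ty":0,"tz":0,"ax":0,"ay":0,"az":0,"claw":2},
    {"tx":0,"ty":0,"tz":0,"ax":0,"ay":0,"az":0,"claw":2}
  ]
}}

```text
time_s: 4.63
tcp_pos: [0.6342, -0.1331, 0.128]
ee_rot: [[0.161, -0.987, 0.001], [-0.987, -0.161, -0.0], [0.0, -0.001, -1.0]]
wrist_force: [-0.1, -0.7, 1.9]
gripper_width: 0.534
gripper_force: 30.0
```

Gripped at 46 mm opening. Lift and look.

>>> {"op": "drive_tool", "data": {
  "rows": [
    {"tx":0,"ty":0,"tz":-0.5,"ax":0,"ay":0,"az":0,"claw":2},
    {"tx":0,"ty":0,"tz":-1.5,"ax":0,"ay":0,"az":0,"claw":2},
    {"tx":0,"ty":0,"tz":-2,"ax":0,"ay":0,"az":0,"claw":2},
    {"tx":0,"ty":0,"tz":-2,"ax":0,"ay":0,"az":0,"claw":2},
    {"tx":0,"ty":0,"tz":-2,"ax":0,"ay":0,"az":0,"claw":2},
    {"tx":0,"ty":0,"tz":-2,"ax":0,"ay":0,"az":0,"claw":2},
    {"tx":0,"ty":0,"tz":-2,"ax":0,"ay":0,"az":0,"claw":2},
    {"tx":0,"ty":0,"tz":-1.5,"ax":0,"ay":0,"az":0,"claw":2},
    {"tx":0,"ty":0,"tz":-0.5,"ax":0,"ay":0,"az":0,"claw":2},
    {"tx":0,"ty":0,"tz":0,"ax":0,"ay":0,"az":0,"claw":2}
  ]
}}

```text
time_s: 5.47
tcp_pos: [0.6343, -0.1329, 0.2688]
ee_rot: [[0.161, -0.987, 0.002], [-0.987, -0.161, 0.0], [0.0, -0.002, -1.0]]
wrist_force: [-0.6, -0.5, -1.9]
gripper_width: 0.535
gripper_force: 30.0
```

```bash
python3 - <<'E'
from h import *
go(.542,.097,.268)
s,p,d,W=wrist("w3")
b,_=capture("scene");b=cv2.resize(b[60:240,230:450],None,fx=2.2,fy=2.2,interpolation=3)
v=cv2.resize(p,None,fx=.5,fy=.5);o=np.zeros((b.shape[0],b.shape[1]+320,3),np.uint8);o[:,:b.shape[1]]=b;o[:200,b.shape[1]:]=v
cv2.imwrite("pics/c4.png",o[:,:,::-1])
E
```

```text
tool cm [-24.18   5.4    0.07] pos [ 0.6343 -0.1329  0.2688] force [-0.6 -0.5 -1.9] w 46.6 mm t 5.4667
```

View pics/c4.png

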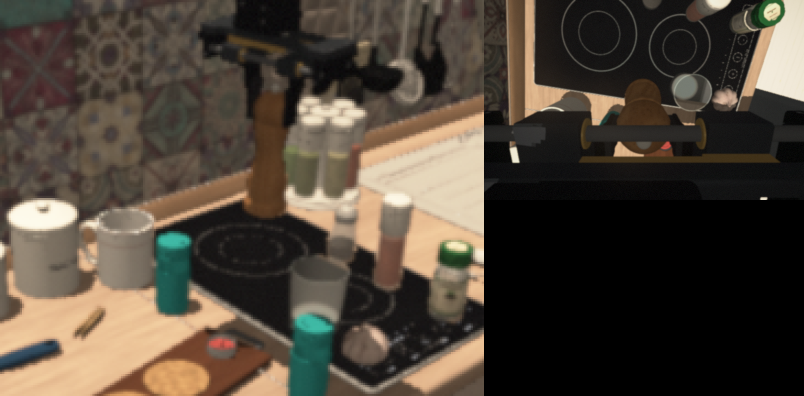

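The mill hangs upright in the grip and clears the rest. I carry it to coaster d.

>>> {"op": "drive_tool", "data": {
  "rows": [
    {"tx":-1,"ty":0.22,"tz":0,"ax":0,"ay":0,"az":0,"claw":2},
    {"tx":-2,"ty":0.45,"tz":0,"ax":0,"ay":0,"az":0,"claw":2},
    {"tx":-2.8,"ty":0.62,"tz":0,"ax":0,"ay":0,"az":0,"claw":2},
    {"tx":-3,"ty":0.67,"tz":0,"ax":0,"ay":0,"az":0,"claw":2},
    {"tx":-3,"ty":0.67,"tz":0,"ax":0,"ay":0,"az":0,"claw":2},
    {"tx":-3,"ty":0.67,"tz":0,"ax":0,"ay":0,"az":0,"claw":2},
    {"tx":-3,"ty":0.67,"tz":0,"ax":0,"ay":0,"az":0,"claw":2},
    {"tx":-2.8,"ty":0.62,"tz":0,"ax":0,"ay":0,"az":0,"claw":2},
    {"tx":-2.2,"ty":0.5,"tz":0,"ax":0,"ay":0,"az":0,"claw":2},
    {"tx":-1.4,"ty":0.31,"tz":0,"ax":0,"ay":0,"az":0,"claw":2}
  ]
}}

```text
time_s: 6.4
tcp_pos: [0.5395, 0.0993, 0.2663]
ee_rot: [[0.163, -0.987, -0.002], [-0.987, -0.163, -0.0], [-0.0, 0.002, -1.0]]
wrist_force: [-0.4, 0.6, -1.5]
gripper_width: 0.537
gripper_force: 30.0
```

>>> {"op": "drive_tool", "data": {
  "rows": [
    {"tx":0,"ty":0,"tz":1.5,"ax":0,"ay":0,"az":0,"claw":2},
    {"tx":0,"ty":0,"tz":2,"ax":0,"ay":0,"az":0,"claw":2},
    {"tx":0,"ty":0,"tz":2,"ax":0,"ay":0,"az":0,"claw":2},
    {"tx":0,"ty":0,"tz":2,"ax":0,"ay":0,"az":0,"claw":2},
    {"tx":0,"ty":0,"tz":1.5,"ax":0,"ay":0,"az":0,"claw":2},
    {"tx":0,"ty":0,"tz":1,"ax":0,"ay":0,"az":0,"claw":2},
    {"tx":0,"ty":0,"tz":0,"ax":0,"ay":0,"az":0,"claw":2},
    {"tx":0,"ty":0,"tz":0,"ax":0,"ay":0,"az":0,"claw":2}
  ]
}}

```text
time_s: 7.07
tcp_pos: [0.5412, 0.0971, 0.1671]
ee_rot: [[0.162, -0.987, -0.001], [-0.987, -0.162, -0.001], [0.001, 0.001, -1.0]]
wrist_force: [0.3, 0.1, -0.8]
gripper_width: 0.539
gripper_force: 30.0
```

```bash
python3 - <<'E'
from h import *
go(.542,.097,.1405)
s,p,d,W=wrist("w4")
E
```

```text
tool cm [ 0.02 -0.08  2.66] pos [0.5412 0.0971 0.1671] force [ 0.3  0.1 -0.8] w 46.9 mm t 7.0667
```

View pics/w4.png

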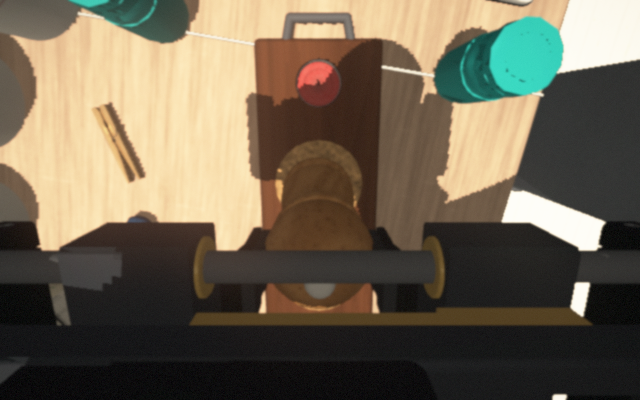

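The mill (320,210) is centred over coaster d, whose rim shows at (280–362,142+). The candle is at (318,82). Lower slowly until it touches.

```bash
python3 - <<'E'
from h import *
s,p,d,W=wrist("w4b")
h=cv2.cvtColor(p,cv2.COLOR_RGB2HSV)
c=W[82,300:338];c=W[64:100,300:338].reshape(-1,3);print("candle",np.median(c,0).round(4))
# coaster rim pixels from depth-projected: cork colour
m=(abs(W[...,2]-.019)<.004)&(h[...,2]>90)&(h[...,1]>90);m[:135]=0;m[230:]=0;m[:,:275]=0;m[:,365:]=0
Q=W[m][:,:2].astype(np.float32);(x,y),r=cv2.minEnclosingCircle(Q);print("coaster d",x,y,r,len(Q)); A=np.c_[2*Q,np.ones(len(Q))]
E
```

```text
candle [0.5578 0.007  0.0233]
coaster d 0.5427293181419373 0.10323500633239746 0.048641741275787354 1922
```

>>> {"op": "drive_tool", "data": {
  "rows": [
    {"tx":0,"ty":0,"tz":1,"ax":0,"ay":0,"az":0,"claw":2},
    {"tx":0,"ty":0,"tz":0.8,"ax":0,"ay":0,"az":0,"claw":2},
    {"tx":0,"ty":0,"tz":0.4,"ax":0,"ay":0,"az":0,"claw":2},
    {"tx":0,"ty":0,"tz":0.2,"ax":0,"ay":0,"az":0,"claw":2},
    {"tx":0,"ty":0,"tz":0,"ax":0,"ay":0,"az":0,"claw":2},
    {"tx":0,"ty":0,"tz":0,"ax":0,"ay":0,"az":0,"claw":2}
  ]
}}

```text
time_s: 7.67
tcp_pos: [0.5417, 0.097, 0.1435]
ee_rot: [[0.161, -0.987, -0.0], [-0.987, -0.161, -0.0], [0.0, 0.0, -1.0]]
wrist_force: [-0.6, 0.3, -1.9]
gripper_width: 0.538
gripper_force: 30.0
```

>>> {"op": "drive_tool", "data": {
  "rows": [
    {"tx":0,"ty":0,"tz":0.1,"ax":0,"ay":0,"az":0,"claw":2},
    {"tx":0,"ty":0,"tz":0.1,"ax":0,"ay":0,"az":0,"claw":2},
    {"tx":0,"ty":0,"tz":0.05,"ax":0,"ay":0,"az":0,"claw":2},
    {"tx":0,"ty":0,"tz":0,"ax":0,"ay":0,"az":0,"claw":2},
    {"tx":0,"ty":0,"tz":0,"ax":0,"ay":0,"az":0,"claw":2}
  ]
}}

```text
time_s: 8.08
tcp_pos: [0.5416, 0.0971, 0.1411]
ee_rot: [[0.161, -0.987, 0.0], [-0.987, -0.161, 0.0], [-0.0, -0.0, -1.0]]
wrist_force: [-0.8, 0.4, -0.4]
gripper_width: 0.535
gripper_force: 30.0
```

>>> {"op": "drive_tool", "data": {
  "rows": [
    {"tx":0,"ty":0,"tz":0.05,"ax":0,"ay":0,"az":0,"claw":2},
    {"tx":0,"ty":0,"tz":0.05,"ax":0,"ay":0,"az":0,"claw":2},
    {"tx":0,"ty":0,"tz":0,"ax":0,"ay":0,"az":0,"claw":2},
    {"tx":0,"ty":0,"tz":0,"ax":0,"ay":0,"az":0,"claw":2}
  ]
}}

```text
time_s: 8.42
tcp_pos: [0.5418, 0.097, 0.1408]
ee_rot: [[0.162, -0.987, 0.001], [-0.987, -0.162, -0.0], [0.0, -0.001, -1.0]]
wrist_force: [-1.3, -1.0, 3.4]
gripper_width: 0.542
gripper_force: 30.0
```

Upward force has appeared, so it is resting on the coaster. Release and rise.

>>> {"op": "drive_tool", "data": {
  "rows": [
    {"tx":0,"ty":0,"tz":0,"ax":0,"ay":0,"az":0,"claw":5},
    {"tx":0,"ty":0,"tz":0,"ax":0,"ay":0,"az":0,"claw":6},
    {"tx":0,"ty":0,"tz":0,"ax":0,"ay":0,"az":0,"claw":7.5},
    {"tx":0,"ty":0,"tz":0,"ax":0,"ay":0,"az":0,"claw":8.7},
    {"tx":0,"ty":0,"tz":0,"ax":0,"ay":0,"az":0,"claw":8.7},
    {"tx":0,"ty":0,"tz":0,"ax":0,"ay":0,"az":0,"claw":8.7},
    {"tx":0,"ty":0,"tz":-1,"ax":0,"ay":0,"az":0,"claw":8.7},
    {"tx":0,"ty":0,"tz":-3,"ax":0,"ay":0,"az":0,"claw":8.7},
    {"tx":0,"ty":0,"tz":-4,"ax":0,"ay":0,"az":0,"claw":8.7},
    {"tx":0,"ty":0,"tz":-4,"ax":0,"ay":0,"az":0,"claw":8.7}
  ]
}}

```text
time_s: 9.25
tcp_pos: [0.541, 0.0967, 0.2616]
ee_rot: [[0.161, -0.987, -0.002], [-0.987, -0.161, -0.001], [0.001, 0.002, -1.0]]
wrist_force: [1.1, 0.7, -0.2]
gripper_width: 0.994
gripper_force: 0.0
```

```bash
python3 - <<'E'
from h import *
go(.544,-.307,.24)
s,p,d,W=wrist("w5");blobs(s,d,W)
E
```

```text
tool cm [39.89  6.22  2.2 ] pos [0.541  0.0967 0.2616] force [ 1.1  0.7 -0.2] w 86.4 mm t 9.25
[196.  26.] 1040 ztop 0.106 top ctr [ 0.6775 -0.0279] size [0.005 0.027]
[451.  77.] 3361 ztop 0.108 top ctr [ 0.434  -0.0209] size [0.046 0.045]
[318. 186.] 3870 ztop 0.188 top ctr [0.5424 0.0926] size [0.021 0.024]
```

The mill stands with its top at 0.188, as it should. Next the red jar.

>>> {"op": "drive_tool", "data": {
  "rows": [
    {"tx":4,"ty":0.62,"tz":0,"ax":0,"ay":0,"az":0,"claw":8.7},
    {"tx":4,"ty":0.62,"tz":0,"ax":0,"ay":0,"az":0,"claw":8.7},
    {"tx":4,"ty":0.62,"tz":0,"ax":0,"ay":0,"az":0,"claw":8.7},
    {"tx":4,"ty":0.62,"tz":0,"ax":0,"ay":0,"az":0,"claw":8.7},
    {"tx":4,"ty":0.62,"tz":0,"ax":0,"ay":0,"az":0,"claw":8.7},
    {"tx":4,"ty":0.62,"tz":0,"ax":0,"ay":0,"az":0,"claw":8.7},
    {"tx":4,"ty":0.62,"tz":0,"ax":0,"ay":0,"az":0,"claw":8.7},
    {"tx":4,"ty":0.62,"tz":0,"ax":0,"ay":0,"az":0,"claw":8.7},
    {"tx":4,"ty":0.62,"tz":0,"ax":0,"ay":0,"az":0,"claw":8.7},
    {"tx":3.9,"ty":0.62,"tz":0,"ax":0,"ay":0,"az":0,"claw":8.7}
  ]
}}

```text
time_s: 10.13
tcp_pos: [0.5445, -0.3088, 0.2608]
ee_rot: [[0.161, -0.987, 0.001], [-0.987, -0.161, -0.0], [0.001, -0.001, -1.0]]
wrist_force: [0.0, 0.5, -0.5]
gripper_width: 1.0
gripper_force: 0.0
```

>>> {"op": "drive_tool", "data": {
  "rows": [
    {"tx":0,"ty":0,"tz":2.5,"ax":0,"ay":0,"az":0,"claw":8.7},
    {"tx":0,"ty":0,"tz":2.5,"ax":0,"ay":0,"az":0,"claw":8.7},
    {"tx":0,"ty":0,"tz":2.5,"ax":0,"ay":0,"az":0,"claw":8.7},
    {"tx":0,"ty":0,"tz":0,"ax":0,"ay":0,"az":0,"claw":8.7},
    {"tx":0,"ty":0,"tz":0,"ax":0,"ay":0,"az":0,"claw":8.7}
  ]
}}

```text
time_s: 10.55
tcp_pos: [0.5443, -0.3068, 0.1846]
ee_rot: [[0.161, -0.987, -0.003], [-0.987, -0.161, 0.0], [-0.001, 0.003, -1.0]]
wrist_force: [0.0, 0.1, 1.4]
gripper_width: 0.999
gripper_force: 0.0
```

```bash
python3 - <<'E'
from h import *
go(.544,-.307,.097)
s,p,d,W=wrist("w6");blobs(s,d,W)
E
```

```text
tool cm [0.02 0.01 8.76] pos [ 0.5443 -0.3068  0.1846] force [0.  0.1 1.4] w 86.9 mm t 10.55
[200. 158.] 2633 ztop 0.096 top ctr [ 0.6465 -0.3192] size [0.032 0.032]
[312. 209.] 4595 ztop 0.147 top ctr [ 0.5493 -0.3069] size [0.042 0.041]
[443. 215.] 4153 ztop 0.113 top ctr [ 0.4441 -0.3103] size [0.046 0.036]
[290. 315.] 351 ztop 0.057 top ctr [ 0.5595 -0.1711] size [0.013 0.011]
```

>>> {"op": "drive_tool", "data": {
  "rows": [
    {"tx":0,"ty":-0.2,"tz":2.2,"ax":0,"ay":0,"az":0,"claw":8.7},
    {"tx":0,"ty":0,"tz":2.2,"ax":0,"ay":0,"az":0,"claw":8.7},
    {"tx":0,"ty":0,"tz":2.2,"ax":0,"ay":0,"az":0,"claw":8.7},
    {"tx":0,"ty":0,"tz":1.6,"ax":0,"ay":0,"az":0,"claw":8.7},
    {"tx":0,"ty":0,"tz":0.5,"ax":0,"ay":0,"az":0,"claw":8.7},
    {"tx":0,"ty":0,"tz":0,"ax":0,"ay":0,"az":0,"claw":6},
    {"tx":0,"ty":0,"tz":0,"ax":0,"ay":0,"az":0,"claw":5},
    {"tx":0,"ty":0,"tz":0,"ax":0,"ay":0,"az":0,"claw":4},
    {"tx":0,"ty":0,"tz":0,"ax":0,"ay":0,"az":0,"claw":3},
    {"tx":0,"ty":0,"tz":0,"ax":0,"ay":0,"az":0,"claw":2}
  ]
}}

```text
time_s: 11.43
tcp_pos: [0.5474, -0.3066, 0.0994]
ee_rot: [[0.161, -0.987, 0.002], [-0.987, -0.161, -0.001], [0.001, -0.002, -1.0]]
wrist_force: [-0.3, 0.5, 0.2]
gripper_width: 0.705
gripper_force: 0.0
```

>>> {"op": "drive_tool", "data": {
  "rows": [
    {"tx":0,"ty":0,"tz":0,"ax":0,"ay":0,"az":0,"claw":2},
    {"tx":0,"ty":0,"tz":0,"ax":0,"ay":0,"az":0,"claw":2},
    {"tx":0,"ty":0,"tz":0,"ax":0,"ay":0,"az":0,"claw":2},
    {"tx":0,"ty":0,"tz":0,"ax":0,"ay":0,"az":0,"claw":2},
    {"tx":0,"ty":0,"tz":0,"ax":0,"ay":0,"az":0,"claw":2}
  ]
}}

```text
time_s: 11.85
tcp_pos: [0.5468, -0.3065, 0.0983]
ee_rot: [[0.161, -0.987, 0.0], [-0.987, -0.161, -0.0], [0.0, -0.0, -1.0]]
wrist_force: [-1.1, 0.1, 1.2]
gripper_width: 0.475
gripper_force: 29.8
```

>>> {"op": "drive_tool", "data": {
  "rows": [
    {"tx":0,"ty":0,"tz":-0.7,"ax":0,"ay":0,"az":0,"claw":2},
    {"tx":0,"ty":0,"tz":-1.8,"ax":0,"ay":0,"az":0,"claw":2},
    {"tx":0,"ty":0,"tz":-2.5,"ax":0,"ay":0,"az":0,"claw":2},
    {"tx":0,"ty":0,"tz":-3,"ax":0,"ay":0,"az":0,"claw":2},
    {"tx":0,"ty":0,"tz":-3,"ax":0,"ay":0,"az":0,"claw":2},
    {"tx":0,"ty":0,"tz":-3,"ax":0,"ay":0,"az":0,"claw":2},
    {"tx":0,"ty":0,"tz":-3,"ax":0,"ay":0,"az":0,"claw":2},
    {"tx":0,"ty":0,"tz":-2.5,"ax":0,"ay":0,"az":0,"claw":2},
    {"tx":0,"ty":0,"tz":-1.5,"ax":0,"ay":0,"az":0,"claw":2},
    {"tx":0,"ty":0,"tz":0,"ax":0,"ay":0,"az":0,"claw":2}
  ]
}}

```text
time_s: 12.68
tcp_pos: [0.548, -0.3071, 0.3129]
ee_rot: [[0.161, -0.987, 0.008], [-0.987, -0.162, -0.003], [0.005, -0.007, -1.0]]
wrist_force: [0.5, -1.1, -0.6]
gripper_width: 0.474
gripper_force: 29.8
```

```bash
python3 - <<'E'
from h import *
go(.527,.186,.1113)
s,p,d,W=wrist("w7")
b,_=capture("scene");b=cv2.resize(b[40:240,230:450],None,fx=2.2,fy=2.2,interpolation=3)
v=cv2.resize(p,None,fx=.5,fy=.5);o=np.zeros((b.shape[0],b.shape[1]+320,3),np.uint8);o[:,:b.shape[1]]=b;o[:200,b.shape[1]:]=v
cv2.imwrite("pics/c5.png",o[:,:,::-1])
E
```

```text
tool cm [-49.09  -5.75  19.98] pos [ 0.548  -0.3071  0.3129] force [ 0.5 -1.1 -0.6] w 41.3 mm t 12.6833
```

View pics/c5.png

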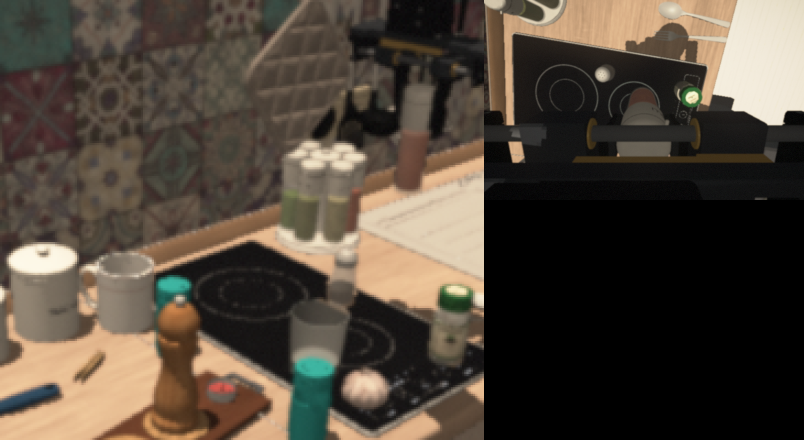

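The mill stands centred on d at (178,425) and the red jar hangs upright. I carry it over to c.

>>> {"op": "drive_tool", "data": {
  "rows": [
    {"tx":-1,"ty":-0.1,"tz":0,"ax":0,"ay":0,"az":0,"claw":2},
    {"tx":-2,"ty":-0.3,"tz":0,"ax":0,"ay":0,"az":0,"claw":2},
    {"tx":-3,"ty":-0.4,"tz":0,"ax":0,"ay":0,"az":0,"claw":2},
    {"tx":-3,"ty":-0.4,"tz":0,"ax":0,"ay":0,"az":0,"claw":2},
    {"tx":-3,"ty":-0.4,"tz":0,"ax":0,"ay":0,"az":0,"claw":2},
    {"tx":-3,"ty":-0.4,"tz":0,"ax":0,"ay":0,"az":0,"claw":2},
    {"tx":-3,"ty":-0.4,"tz":0,"ax":0,"ay":0,"az":0,"claw":2},
    {"tx":-3,"ty":-0.4,"tz":0,"ax":0,"ay":0,"az":0,"claw":2},
    {"tx":-3,"ty":-0.4,"tz":0,"ax":0,"ay":0,"az":0,"claw":2},
    {"tx":-3,"ty":-0.3,"tz":0,"ax":0,"ay":0,"az":0,"claw":2}
  ]
}}

```text
time_s: 13.62
tcp_pos: [0.5363, -0.0323, 0.306]
ee_rot: [[0.161, -0.987, -0.004], [-0.987, -0.161, -0.0], [-0.0, 0.004, -1.0]]
wrist_force: [0.7, -0.2, -1.2]
gripper_width: 0.477
gripper_force: 29.8
```

>>> {"op": "drive_tool", "data": {
  "rows": [
    {"tx":-3,"ty":-0.4,"tz":0,"ax":0,"ay":0,"az":0,"claw":2},
    {"tx":-3,"ty":-0.4,"tz":0,"ax":0,"ay":0,"az":0,"claw":2},
    {"tx":-3,"ty":-0.4,"tz":0,"ax":0,"ay":0,"az":0,"claw":2},
    {"tx":-3,"ty":-0.4,"tz":0,"ax":0,"ay":0,"az":0,"claw":2},
    {"tx":-3,"ty":-0.4,"tz":0,"ax":0,"ay":0,"az":0,"claw":2},
    {"tx":-3,"ty":-0.3,"tz":0,"ax":0,"ay":0,"az":0,"claw":2},
    {"tx":-2.5,"ty":-0.1,"tz":0,"ax":0,"ay":0,"az":0,"claw":2},
    {"tx":-1.5,"ty":0,"tz":0,"ax":0,"ay":0,"az":0,"claw":2},
    {"tx":0,"ty":0,"tz":0,"ax":0,"ay":0,"az":0,"claw":2},
    {"tx":0,"ty":0,"tz":0,"ax":0,"ay":0,"az":0,"claw":2}
  ]
}}

```text
time_s: 14.45
tcp_pos: [0.5247, 0.1874, 0.3062]
ee_rot: [[0.163, -0.987, -0.003], [-0.987, -0.163, -0.002], [0.001, 0.004, -1.0]]
wrist_force: [0.3, -0.9, -0.9]
gripper_width: 0.475
gripper_force: 29.8
```

```bash
python3 - <<'E'
from h import *
go(.527,.186,.1113)
E
```

```text
tool cm [ 0.15 -0.27 19.49] pos [0.5247 0.1874 0.3062] force [ 0.3 -0.9 -0.9] w 41.3 mm t 14.45
```

>>> {"op": "drive_tool", "data": {
  "rows": [
    {"tx":0.15,"ty":-0.2,"tz":1,"ax":0,"ay":0,"az":0,"claw":2},
    {"tx":0,"ty":0,"tz":2.5,"ax":0,"ay":0,"az":0,"claw":2},
    {"tx":0,"ty":0,"tz":3,"ax":0,"ay":0,"az":0,"claw":2},
    {"tx":0,"ty":0,"tz":3,"ax":0,"ay":0,"az":0,"claw":2},
    {"tx":0,"ty":0,"tz":3,"ax":0,"ay":0,"az":0,"claw":2},
    {"tx":0,"ty":0,"tz":2.5,"ax":0,"ay":0,"az":0,"claw":2},
    {"tx":0,"ty":0,"tz":2,"ax":0,"ay":0,"az":0,"claw":2},
    {"tx":0,"ty":0,"tz":1,"ax":0,"ay":0,"az":0,"claw":2},
    {"tx":0,"ty":0,"tz":0,"ax":0,"ay":0,"az":0,"claw":2},
    {"tx":0,"ty":0,"tz":0,"ax":0,"ay":0,"az":0,"claw":2}
  ]
}}

```text
time_s: 15.28
tcp_pos: [0.5284, 0.1849, 0.128]
ee_rot: [[0.161, -0.987, -0.0], [-0.987, -0.161, -0.001], [0.001, 0.0, -1.0]]
wrist_force: [0.2, 0.1, -0.1]
gripper_width: 0.473
gripper_force: 29.8
```

```bash
python3 - <<'E'
from h import *
go(.527,.186,.1113)
E
```

```text
tool cm [-0.14  0.12  1.67] pos [0.5284 0.1849 0.128 ] force [ 0.2  0.1 -0.1] w 41.2 mm t 15.2833
```

>>> {"op": "drive_tool", "data": {
  "rows": [
    {"tx":-0.1,"ty":0.1,"tz":0.6,"ax":0,"ay":0,"az":0,"claw":2},
    {"tx":0,"ty":0,"tz":0.5,"ax":0,"ay":0,"az":0,"claw":2},
    {"tx":0,"ty":0,"tz":0.3,"ax":0,"ay":0,"az":0,"claw":2},
    {"tx":0,"ty":0,"tz":0.1,"ax":0,"ay":0,"az":0,"claw":2},
    {"tx":0,"ty":0,"tz":0.1,"ax":0,"ay":0,"az":0,"claw":2},
    {"tx":0,"ty":0,"tz":0,"ax":0,"ay":0,"az":0,"claw":2},
    {"tx":0,"ty":0,"tz":0,"ax":0,"ay":0,"az":0,"claw":2}
  ]
}}

```text
time_s: 15.87
tcp_pos: [0.5271, 0.1866, 0.1123]
ee_rot: [[0.162, -0.987, 0.0], [-0.987, -0.162, 0.0], [-0.0, -0.0, -1.0]]
wrist_force: [0.4, -0.3, -1.1]
gripper_width: 0.476
gripper_force: 29.8
```

>>> {"op": "drive_tool", "data": {
  "rows": [
    {"tx":0,"ty":0,"tz":0.1,"ax":0,"ay":0,"az":0,"claw":2},
    {"tx":0,"ty":0,"tz":0,"ax":0,"ay":0,"az":0,"claw":2},
    {"tx":0,"ty":0,"tz":0,"ax":0,"ay":0,"az":0,"claw":2}
  ]
}}

```text
time_s: 16.12
tcp_pos: [0.527, 0.1865, 0.1111]
ee_rot: [[0.161, -0.987, 0.0], [-0.987, -0.161, 0.0], [-0.0, -0.0, -1.0]]
wrist_force: [-0.3, -0.1, -1.4]
gripper_width: 0.477
gripper_force: 29.8
```

>>> {"op": "drive_tool", "data": {
  "rows": [
    {"tx":0,"ty":0,"tz":0.1,"ax":0,"ay":0,"az":0,"claw":2},
    {"tx":0,"ty":0,"tz":0,"ax":0,"ay":0,"az":0,"claw":2},
    {"tx":0,"ty":0,"tz":0,"ax":0,"ay":0,"az":0,"claw":2}
  ]
}}

```text
time_s: 16.37
tcp_pos: [0.5272, 0.1865, 0.111]
ee_rot: [[0.162, -0.987, 0.001], [-0.987, -0.162, 0.0], [0.0, -0.001, -1.0]]
wrist_force: [-1.6, -1.2, 5.8]
gripper_width: 0.474
gripper_force: 29.8
```

Contact. Release and rise.

>>> {"op": "drive_tool", "data": {
  "rows": [
    {"tx":0,"ty":0,"tz":0,"ax":0,"ay":0,"az":0,"claw":4.5},
    {"tx":0,"ty":0,"tz":0,"ax":0,"ay":0,"az":0,"claw":6},
    {"tx":0,"ty":0,"tz":0,"ax":0,"ay":0,"az":0,"claw":7.5},
    {"tx":0,"ty":0,"tz":0,"ax":0,"ay":0,"az":0,"claw":8.7},
    {"tx":0,"ty":0,"tz":0,"ax":0,"ay":0,"az":0,"claw":8.7},
    {"tx":0,"ty":0,"tz":-1,"ax":0,"ay":0,"az":0,"claw":8.7},
    {"tx":0,"ty":0,"tz":-3,"ax":0,"ay":0,"az":0,"claw":8.7},
    {"tx":0,"ty":0,"tz":-4,"ax":0,"ay":0,"az":0,"claw":8.7},
    {"tx":0,"ty":0,"tz":-4,"ax":0,"ay":0,"az":0,"claw":8.7},
    {"tx":0,"ty":0,"tz":-3,"ax":0,"ay":0,"az":0,"claw":8.7}
  ]
}}

```text
time_s: 17.2
tcp_pos: [0.5278, 0.1865, 0.2646]
ee_rot: [[0.162, -0.987, 0.005], [-0.987, -0.162, 0.002], [-0.001, -0.005, -1.0]]
wrist_force: [0.3, 0.2, 0.5]
gripper_width: 0.991
gripper_force: 0.0
```

```bash
python3 - <<'E'
from h import *
go(.444,-.304,.24)
s,p,d,W=wrist("w8");blobs(s,d,W)
E
```

```text
tool cm [47.05 16.22  2.34] pos [0.5278 0.1865 0.2646] force [0.3 0.2 0.5] w 86.2 mm t 17.2
[443.   6.] 484 ztop 0.070 top ctr [0.4323 0.0005] size [0.025 0.006]
[321.  74.] 4051 ztop 0.188 top ctr [0.542  0.0926] size [0.023 0.021]
[319. 188.] 2731 ztop 0.160 top ctr [0.5288 0.1862] size [0.042 0.042]
```

>>> {"op": "drive_tool", "data": {
  "rows": [
    {"tx":3.9,"ty":1.35,"tz":0,"ax":0,"ay":0,"az":0,"claw":8.7},
    {"tx":3.9,"ty":1.35,"tz":0,"ax":0,"ay":0,"az":0,"claw":8.7},
    {"tx":3.9,"ty":1.35,"tz":0,"ax":0,"ay":0,"az":0,"claw":8.7},
    {"tx":3.9,"ty":1.35,"tz":0,"ax":0,"ay":0,"az":0,"claw":8.7},
    {"tx":3.9,"ty":1.35,"tz":0,"ax":0,"ay":0,"az":0,"claw":8.7},
    {"tx":3.9,"ty":1.35,"tz":0,"ax":0,"ay":0,"az":0,"claw":8.7},
    {"tx":3.9,"ty":1.35,"tz":0,"ax":0,"ay":0,"az":0,"claw":8.7},
    {"tx":3.9,"ty":1.35,"tz":0,"ax":0,"ay":0,"az":0,"claw":8.7},
    {"tx":3.9,"ty":1.35,"tz":0,"ax":0,"ay":0,"az":0,"claw":8.7},
    {"tx":3.9,"ty":1.35,"tz":0,"ax":0,"ay":0,"az":0,"claw":8.7}
  ]
}}

```text
time_s: 18.08
tcp_pos: [0.4558, -0.2221, 0.2608]
ee_rot: [[0.162, -0.987, 0.001], [-0.987, -0.162, -0.0], [0.0, -0.001, -1.0]]
wrist_force: [0.5, 0.7, -0.2]
gripper_width: 0.995
gripper_force: 0.0
```

>>> {"op": "drive_tool", "data": {
  "rows": [
    {"tx":3.9,"ty":1.35,"tz":0,"ax":0,"ay":0,"az":0,"claw":8.7},
    {"tx":4,"ty":1.1,"tz":0,"ax":0,"ay":0,"az":0,"claw":8.7},
    {"tx":0,"ty":0,"tz":3,"ax":0,"ay":0,"az":0,"claw":8.7},
    {"tx":0,"ty":0,"tz":4,"ax":0,"ay":0,"az":0,"claw":8.7},
    {"tx":0,"ty":0,"tz":3,"ax":0,"ay":0,"az":0,"claw":8.7},
    {"tx":0,"ty":0,"tz":1,"ax":0,"ay":0,"az":0,"claw":8.7},
    {"tx":0,"ty":0,"tz":0,"ax":0,"ay":0,"az":0,"claw":8.7},
    {"tx":0,"ty":0,"tz":0,"ax":0,"ay":0,"az":0,"claw":8.7}
  ]
}}

```text
time_s: 18.75
tcp_pos: [0.4462, -0.3026, 0.1513]
ee_rot: [[0.162, -0.987, 0.001], [-0.987, -0.162, -0.001], [0.002, -0.001, -1.0]]
wrist_force: [0.8, -0.2, -0.5]
gripper_width: 1.0
gripper_force: 0.0
```

```bash
python3 - <<'E'
from h import *
go(.444,-.304,.056)
s,p,d,W=wrist("w9");blobs(s,d,W)
E
```

```text
tool cm [0.09 0.24 9.53] pos [ 0.4462 -0.3026  0.1513] force [ 0.8 -0.2 -0.5] w 87.0 mm t 18.75
[ 51. 137.] 5017 ztop 0.096 top ctr [ 0.6425 -0.319 ] size [0.028 0.033]
[324. 209.] 5049 ztop 0.114 top ctr [ 0.4438 -0.3065] size [0.045 0.044]
[212. 319.] 267 ztop 0.055 top ctr [ 0.5279 -0.1774] size [0.017 0.006]
```

>>> {"op": "drive_tool", "data": {
  "rows": [
    {"tx":0.15,"ty":0.2,"tz":2,"ax":0,"ay":0,"az":0,"claw":8.7},
    {"tx":0,"ty":0,"tz":2.5,"ax":0,"ay":0,"az":0,"claw":8.7},
    {"tx":0,"ty":0,"tz":2.5,"ax":0,"ay":0,"az":0,"claw":8.7},
    {"tx":0,"ty":0,"tz":2,"ax":0,"ay":0,"az":0,"claw":8.7},
    {"tx":0,"ty":0,"tz":0.5,"ax":0,"ay":0,"az":0,"claw":8.7},
    {"tx":0,"ty":0,"tz":0,"ax":0,"ay":0,"az":0,"claw":6},
    {"tx":0,"ty":0,"tz":0,"ax":0,"ay":0,"az":0,"claw":5},
    {"tx":0,"ty":0,"tz":0,"ax":0,"ay":0,"az":0,"claw":4},
    {"tx":0,"ty":0,"tz":0,"ax":0,"ay":0,"az":0,"claw":3},
    {"tx":0,"ty":0,"tz":0,"ax":0,"ay":0,"az":0,"claw":2}
  ]
}}

```text
time_s: 19.63
tcp_pos: [0.4443, -0.3043, 0.0564]
ee_rot: [[0.161, -0.987, 0.003], [-0.987, -0.161, -0.001], [0.001, -0.002, -1.0]]
wrist_force: [-1.1, -0.5, 0.5]
gripper_width: 0.707
gripper_force: 0.0
```

>>> {"op": "drive_tool", "data": {
  "rows": [
    {"tx":0,"ty":0,"tz":0,"ax":0,"ay":0,"az":0,"claw":2},
    {"tx":0,"ty":0,"tz":0,"ax":0,"ay":0,"az":0,"claw":2},
    {"tx":0,"ty":0,"tz":0,"ax":0,"ay":0,"az":0,"claw":2},
    {"tx":0,"ty":0,"tz":0,"ax":0,"ay":0,"az":0,"claw":2},
    {"tx":0,"ty":0,"tz":0,"ax":0,"ay":0,"az":0,"claw":2}
  ]
}}

```text
time_s: 20.05
tcp_pos: [0.4435, -0.3041, 0.0554]
ee_rot: [[0.161, -0.987, 0.0], [-0.987, -0.161, -0.0], [0.0, 0.0, -1.0]]
wrist_force: [-1.4, 1.0, 3.4]
gripper_width: 0.519
gripper_force: 30.0
```

>>> {"op": "drive_tool", "data": {
  "rows": [
    {"tx":0,"ty":0,"tz":-0.7,"ax":0,"ay":0,"az":0,"claw":2},
    {"tx":0,"ty":0,"tz":-1.8,"ax":0,"ay":0,"az":0,"claw":2},
    {"tx":0,"ty":0,"tz":-2.5,"ax":0,"ay":0,"az":0,"claw":2},
    {"tx":0,"ty":0,"tz":-3,"ax":0,"ay":0,"az":0,"claw":2},
    {"tx":0,"ty":0,"tz":-3,"ax":0,"ay":0,"az":0,"claw":2},
    {"tx":0,"ty":0,"tz":-3,"ax":0,"ay":0,"az":0,"claw":2},
    {"tx":0,"ty":0,"tz":-3,"ax":0,"ay":0,"az":0,"claw":2},
    {"tx":0,"ty":0,"tz":-3,"ax":0,"ay":0,"az":0,"claw":2},
    {"tx":0,"ty":0,"tz":-2,"ax":0,"ay":0,"az":0,"claw":2},
    {"tx":0,"ty":0,"tz":0,"ax":0,"ay":0,"az":0,"claw":2}
  ]
}}

```text
time_s: 20.88
tcp_pos: [0.4454, -0.3051, 0.2804]
ee_rot: [[0.162, -0.987, 0.009], [-0.987, -0.162, -0.005], [0.006, -0.008, -1.0]]
wrist_force: [0.7, -1.0, -0.6]
gripper_width: 0.523
gripper_force: 30.0
```

```bash
python3 - <<'E'
from h import *
go(.5125,.274,.28)
E
```

```text
tool cm [-56.06 -15.99  -0.16] pos [ 0.4454 -0.3051  0.2804] force [ 0.7 -1.  -0.6] w 45.5 mm t 20.8833
```

>>> {"op": "drive_tool", "data": {
  "rows": [
    {"tx":-1,"ty":-0.3,"tz":0,"ax":0,"ay":0,"az":0,"claw":2},
    {"tx":-2,"ty":-0.6,"tz":0,"ax":0,"ay":0,"az":0,"claw":2},
    {"tx":-3,"ty":-0.9,"tz":0,"ax":0,"ay":0,"az":0,"claw":2},
    {"tx":-3,"ty":-0.9,"tz":0,"ax":0,"ay":0,"az":0,"claw":2},
    {"tx":-3,"ty":-0.9,"tz":0,"ax":0,"ay":0,"az":0,"claw":2},
    {"tx":-3,"ty":-0.9,"tz":0,"ax":0,"ay":0,"az":0,"claw":2},
    {"tx":-3,"ty":-0.9,"tz":0,"ax":0,"ay":0,"az":0,"claw":2},
    {"tx":-3,"ty":-0.9,"tz":0,"ax":0,"ay":0,"az":0,"claw":2},
    {"tx":-3,"ty":-0.9,"tz":0,"ax":0,"ay":0,"az":0,"claw":2},
    {"tx":-3,"ty":-0.9,"tz":0,"ax":0,"ay":0,"az":0,"claw":2}
  ]
}}

```text
time_s: 21.72
tcp_pos: [0.4784, -0.0225, 0.273]
ee_rot: [[0.161, -0.987, -0.004], [-0.987, -0.161, -0.0], [-0.001, 0.004, -1.0]]
wrist_force: [0.2, -0.5, -1.9]
gripper_width: 0.512
gripper_force: 30.0
```

>>> {"op": "drive_tool", "data": {
  "rows": [
    {"tx":-3.3,"ty":-0.9,"tz":0,"ax":0,"ay":0,"az":0,"claw":2},
    {"tx":-3.3,"ty":-0.9,"tz":0,"ax":0,"ay":0,"az":0,"claw":2},
    {"tx":-3.3,"ty":-0.9,"tz":0,"ax":0,"ay":0,"az":0,"claw":2},
    {"tx":-3.3,"ty":-0.9,"tz":0,"ax":0,"ay":0,"az":0,"claw":2},
    {"tx":-3.3,"ty":-0.9,"tz":0,"ax":0,"ay":0,"az":0,"claw":2},
    {"tx":-3.3,"ty":-0.9,"tz":0,"ax":0,"ay":0,"az":0,"claw":2},
    {"tx":-3.3,"ty":-0.9,"tz":0,"ax":0,"ay":0,"az":0,"claw":2},
    {"tx":-3,"ty":-0.9,"tz":0,"ax":0,"ay":0,"az":0,"claw":2},
    {"tx":-1.9,"ty":-0.7,"tz":0,"ax":0,"ay":0,"az":0,"claw":2},
    {"tx":0,"ty":0,"tz":0,"ax":0,"ay":0,"az":0,"claw":2}
  ]
}}

```text
time_s: 22.55
tcp_pos: [0.5118, 0.2682, 0.2717]
ee_rot: [[0.165, -0.986, -0.004], [-0.986, -0.165, -0.002], [0.001, 0.004, -1.0]]
wrist_force: [-0.2, -0.1, -1.6]
gripper_width: 0.52
gripper_force: 30.0
```

>>> {"op": "drive_tool", "data": {
  "rows": [
    {"tx":0,"ty":0,"tz":1,"ax":0,"ay":0,"az":0,"claw":2},
    {"tx":0,"ty":0,"tz":2,"ax":0,"ay":0,"az":0,"claw":2},
    {"tx":0,"ty":0,"tz":2,"ax":0,"ay":0,"az":0,"claw":2},
    {"tx":0,"ty":0,"tz":2,"ax":0,"ay":0,"az":0,"claw":2},
    {"tx":0,"ty":0,"tz":1,"ax":0,"ay":0,"az":0,"claw":2},
    {"tx":0,"ty":0,"tz":0,"ax":0,"ay":0,"az":0,"claw":2},
    {"tx":0,"ty":0,"tz":0,"ax":0,"ay":0,"az":0,"claw":2}
  ]
}}

```text
time_s: 23.13
tcp_pos: [0.5124, 0.2637, 0.1946]
ee_rot: [[0.161, -0.987, -0.001], [-0.987, -0.161, -0.001], [0.001, 0.001, -1.0]]
wrist_force: [0.2, -0.2, -0.4]
gripper_width: 0.514
gripper_force: 30.0
```

```bash
python3 - <<'E'
from h import *
go(.5125,.274,.0687)
E
```

```text
tool cm [-1.03 -0.19 12.58] pos [0.5124 0.2637 0.1946] force [ 0.2 -0.2 -0.4] w 44.8 mm t 23.1333
```

>>> {"op": "drive_tool", "data": {
  "rows": [
    {"tx":-1,"ty":-0.15,"tz":0,"ax":0,"ay":0,"az":0,"claw":2},
    {"tx":0,"ty":0,"tz":1.5,"ax":0,"ay":0,"az":0,"claw":2},
    {"tx":0,"ty":0,"tz":2.5,"ax":0,"ay":0,"az":0,"claw":2},
    {"tx":0,"ty":0,"tz":2.5,"ax":0,"ay":0,"az":0,"claw":2},
    {"tx":0,"ty":0,"tz":2.5,"ax":0,"ay":0,"az":0,"claw":2},
    {"tx":0,"ty":0,"tz":1.5,"ax":0,"ay":0,"az":0,"claw":2},
    {"tx":0,"ty":0,"tz":0.6,"ax":0,"ay":0,"az":0,"claw":2},
    {"tx":0,"ty":0,"tz":0,"ax":0,"ay":0,"az":0,"claw":2},
    {"tx":0,"ty":0,"tz":0,"ax":0,"ay":0,"az":0,"claw":2}
  ]
}}

```text
time_s: 23.88
tcp_pos: [0.5135, 0.2758, 0.0854]
ee_rot: [[0.162, -0.987, 0.002], [-0.987, -0.162, 0.001], [-0.001, -0.002, -1.0]]
wrist_force: [-0.5, 1.0, -0.7]
gripper_width: 0.517
gripper_force: 30.0
```

```bash
python3 - <<'E'
from h import *
go(.5125,.274,.0687)
s,p,d,W=wrist("w10")
E
```

```text
tool cm [0.16 0.14 1.67] pos [0.5135 0.2758 0.0854] force [-0.5  1.  -0.7] w 44.9 mm t 23.8833
```

View pics/w10.png

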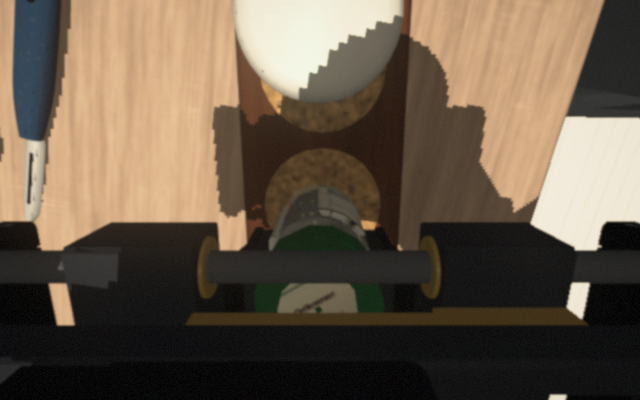

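The green jar (320,240) is held over coaster b, whose rim spans columns 265–380. The red jar's cap at (320,40) is clear of the gripper. Correct 1.5 mm and set it down.

>>> {"op": "drive_tool", "data": {
  "rows": [
    {"tx":0.15,"ty":0.1,"tz":0.6,"ax":0,"ay":0,"az":0,"claw":2},
    {"tx":0,"ty":0,"tz":0.5,"ax":0,"ay":0,"az":0,"claw":2},
    {"tx":0,"ty":0,"tz":0.3,"ax":0,"ay":0,"az":0,"claw":2},
    {"tx":0,"ty":0,"tz":0.2,"ax":0,"ay":0,"az":0,"claw":2},
    {"tx":0,"ty":0,"tz":0.1,"ax":0,"ay":0,"az":0,"claw":2},
    {"tx":0,"ty":0,"tz":0,"ax":0,"ay":0,"az":0,"claw":2},
    {"tx":0,"ty":0,"tz":0,"ax":0,"ay":0,"az":0,"claw":2}
  ]
}}

```text
time_s: 24.52
tcp_pos: [0.5116, 0.2729, 0.0682]
ee_rot: [[0.162, -0.987, -0.0], [-0.987, -0.162, -0.001], [0.001, 0.0, -1.0]]
wrist_force: [-2.6, -0.8, 4.8]
gripper_width: 0.514
gripper_force: 30.0
```

>>> {"op": "drive_tool", "data": {
  "rows": [
    {"tx":0,"ty":0,"tz":0.05,"ax":0,"ay":0,"az":0,"claw":2},
    {"tx":0,"ty":0,"tz":0,"ax":0,"ay":0,"az":0,"claw":2},
    {"tx":0,"ty":0,"tz":0,"ax":0,"ay":0,"az":0,"claw":2}
  ]
}}

```text
time_s: 24.77
tcp_pos: [0.5116, 0.2729, 0.0682]
ee_rot: [[0.162, -0.987, -0.0], [-0.987, -0.162, -0.001], [0.001, 0.0, -1.0]]
wrist_force: [-4.4, -1.4, 8.4]
gripper_width: 0.518
gripper_force: 30.0
```

Contact. Release, rise and head for the shaker.

>>> {"op": "drive_tool", "data": {
  "rows": [
    {"tx":0,"ty":0,"tz":0,"ax":0,"ay":0,"az":0,"claw":5},
    {"tx":0,"ty":0,"tz":0,"ax":0,"ay":0,"az":0,"claw":6.5},
    {"tx":0,"ty":0,"tz":0,"ax":0,"ay":0,"az":0,"claw":8},
    {"tx":0,"ty":0,"tz":0,"ax":0,"ay":0,"az":0,"claw":8.7},
    {"tx":0,"ty":0,"tz":0,"ax":0,"ay":0,"az":0,"claw":8.7},
    {"tx":0,"ty":0,"tz":-2,"ax":0,"ay":0,"az":0,"claw":8.7},
    {"tx":0,"ty":0,"tz":-4,"ax":0,"ay":0,"az":0,"claw":8.7},
    {"tx":0,"ty":0,"tz":-4,"ax":0,"ay":0,"az":0,"claw":8.7},
    {"tx":0,"ty":0,"tz":-4,"ax":0,"ay":0,"az":0,"claw":8.7},
    {"tx":0,"ty":0,"tz":-4,"ax":0,"ay":0,"az":0,"claw":8.7}
  ]
}}

```text
time_s: 25.6
tcp_pos: [0.5116, 0.2728, 0.2484]
ee_rot: [[0.161, -0.987, -0.0], [-0.987, -0.161, -0.0], [0.0, 0.0, -1.0]]
wrist_force: [0.2, 0.3, -1.1]
gripper_width: 0.993
gripper_force: 0.0
```

>>> {"op": "drive_tool", "data": {
  "rows": [
    {"tx":0,"ty":0,"tz":0,"ax":0,"ay":0,"az":0,"claw":8.7},
    {"tx":0,"ty":0,"tz":0,"ax":0,"ay":0,"az":0,"claw":8.7}
  ]
}}

```text
time_s: 25.77
tcp_pos: [0.5129, 0.274, 0.2497]
ee_rot: [[0.161, -0.987, 0.005], [-0.987, -0.161, 0.005], [-0.004, -0.006, -1.0]]
wrist_force: [-0.3, -1.1, -1.1]
gripper_width: 0.995
gripper_force: 0.0
```

```bash
python3 - <<'E'
from h import *
go(.646,-.3165,.25)
s,p,d,W=wrist("w11");blobs(s,d,W)
E
```

```text
tool cm [60.42 -3.62 -0.25] pos [0.5129 0.274  0.2497] force [-0.3 -1.1 -1.1] w 86.6 mm t 25.7667
[319.  10.] 1001 ztop 0.078 top ctr [0.5409 0.1153] size [0.034 0.01 ]
[318.  79.] 2935 ztop 0.160 top ctr [0.5291 0.1873] size [0.042 0.042]
[321. 183.] 2651 ztop 0.126 top ctr [0.5124 0.2713] size [0.045 0.045]
[321. 305.] 673 ztop 0.059 top ctr [0.4845 0.4293] size [0.049 0.017]
```

>>> {"op": "drive_tool", "data": {
  "rows": [
    {"tx":4,"ty":-0.24,"tz":0,"ax":0,"ay":0,"az":0,"claw":8.7},
    {"tx":4,"ty":-0.24,"tz":0,"ax":0,"ay":0,"az":0,"claw":8.7},
    {"tx":4,"ty":-0.24,"tz":0,"ax":0,"ay":0,"az":0,"claw":8.7},
    {"tx":4,"ty":-0.24,"tz":0,"ax":0,"ay":0,"az":0,"claw":8.7},
    {"tx":4,"ty":-0.24,"tz":0,"ax":0,"ay":0,"az":0,"claw":8.7},
    {"tx":4,"ty":-0.24,"tz":0,"ax":0,"ay":0,"az":0,"claw":8.7},
    {"tx":4,"ty":-0.24,"tz":0,"ax":0,"ay":0,"az":0,"claw":8.7},
    {"tx":4,"ty":-0.24,"tz":0,"ax":0,"ay":0,"az":0,"claw":8.7},
    {"tx":4,"ty":-0.24,"tz":0,"ax":0,"ay":0,"az":0,"claw":8.7},
    {"tx":4,"ty":-0.24,"tz":0,"ax":0,"ay":0,"az":0,"claw":8.7}
  ]
}}

```text
time_s: 26.65
tcp_pos: [0.5992, -0.1197, 0.2442]
ee_rot: [[0.161, -0.987, -0.004], [-0.987, -0.161, 0.0], [-0.001, 0.004, -1.0]]
wrist_force: [0.7, 0.7, 0.3]
gripper_width: 1.0
gripper_force: 0.0
```

>>> {"op": "drive_tool", "data": {
  "rows": [
    {"tx":4,"ty":-0.24,"tz":0,"ax":0,"ay":0,"az":0,"claw":8.7},
    {"tx":4,"ty":-0.24,"tz":0,"ax":0,"ay":0,"az":0,"claw":8.7},
    {"tx":4,"ty":-0.24,"tz":0,"ax":0,"ay":0,"az":0,"claw":8.7},
    {"tx":4,"ty":-0.24,"tz":0,"ax":0,"ay":0,"az":0,"claw":8.7},
    {"tx":4,"ty":-0.24,"tz":0,"ax":0,"ay":0,"az":0,"claw":8.7},
    {"tx":0,"ty":0,"tz":4,"ax":0,"ay":0,"az":0,"claw":8.7},
    {"tx":0,"ty":0,"tz":4,"ax":0,"ay":0,"az":0,"claw":8.7},
    {"tx":0,"ty":0,"tz":3,"ax":0,"ay":0,"az":0,"claw":8.7},
    {"tx":0,"ty":0,"tz":0,"ax":0,"ay":0,"az":0,"claw":8.7},
    {"tx":0,"ty":0,"tz":0,"ax":0,"ay":0,"az":0,"claw":8.7}
  ]
}}

```text
time_s: 27.48
tcp_pos: [0.6424, -0.3131, 0.133]
ee_rot: [[0.161, -0.987, -0.007], [-0.987, -0.161, 0.001], [-0.002, 0.007, -1.0]]
wrist_force: [0.4, -0.3, 0.4]
gripper_width: 1.001
gripper_force: 0.0
```

```bash
python3 - <<'E'
from h import *
go(.646,-.3165,.037)
s,p,d,W=wrist("w12");blobs(s,d,W)
E
```

```text
tool cm [ 0.42 -0.36  9.6 ] pos [ 0.6424 -0.3131  0.133 ] force [ 0.4 -0.3  0.4] w 87.0 mm t 27.4833
[313. 198.] 3241 ztop 0.096 top ctr [ 0.6468 -0.3197] size [0.032 0.033]
```

>>> {"op": "drive_tool", "data": {
  "rows": [
    {"tx":0.4,"ty":-0.3,"tz":1,"ax":0,"ay":0,"az":0,"claw":8.7},
    {"tx":0,"ty":0,"tz":2.5,"ax":0,"ay":0,"az":0,"claw":8.7},
    {"tx":0,"ty":0,"tz":2.5,"ax":0,"ay":0,"az":0,"claw":8.7},
    {"tx":0,"ty":0,"tz":2.3,"ax":0,"ay":0,"az":0,"claw":8.7},
    {"tx":0,"ty":0,"tz":1.2,"ax":0,"ay":0,"az":0,"claw":8.7},
    {"tx":0,"ty":0,"tz":0,"ax":0,"ay":0,"az":0,"claw":6},
    {"tx":0,"ty":0,"tz":0,"ax":0,"ay":0,"az":0,"claw":5},
    {"tx":0,"ty":0,"tz":0,"ax":0,"ay":0,"az":0,"claw":4},
    {"tx":0,"ty":0,"tz":0,"ax":0,"ay":0,"az":0,"claw":3},
    {"tx":0,"ty":0,"tz":0,"ax":0,"ay":0,"az":0,"claw":2}
  ]
}}

```text
time_s: 28.37
tcp_pos: [0.6488, -0.317, 0.0436]
ee_rot: [[0.162, -0.987, 0.003], [-0.987, -0.162, -0.001], [0.002, -0.003, -1.0]]
wrist_force: [1.3, 0.9, -0.7]
gripper_width: 0.706
gripper_force: 0.0
```

>>> {"op": "drive_tool", "data": {
  "rows": [
    {"tx":0,"ty":0,"tz":0,"ax":0,"ay":0,"az":0,"claw":2},
    {"tx":0,"ty":0,"tz":0,"ax":0,"ay":0,"az":0,"claw":2},
    {"tx":0,"ty":0,"tz":0,"ax":0,"ay":0,"az":0,"claw":2},
    {"tx":0,"ty":0,"tz":0,"ax":0,"ay":0,"az":0,"claw":2},
    {"tx":0,"ty":0,"tz":0,"ax":0,"ay":0,"az":0,"claw":2}
  ]
}}

```text
time_s: 28.78
tcp_pos: [0.6473, -0.3169, 0.0418]
ee_rot: [[0.161, -0.987, -0.001], [-0.987, -0.161, -0.0], [0.0, 0.001, -1.0]]
wrist_force: [-2.7, -1.2, 3.2]
gripper_width: 0.442
gripper_force: 29.7
```

>>> {"op": "drive_tool", "data": {
  "rows": [
    {"tx":0,"ty":0,"tz":-0.5,"ax":0,"ay":0,"az":0,"claw":2},
    {"tx":0,"ty":0,"tz":-1,"ax":0,"ay":0,"az":0,"claw":2},
    {"tx":0,"ty":0,"tz":-1.5,"ax":0,"ay":0,"az":0,"claw":2},
    {"tx":0,"ty":0,"tz":-2,"ax":0,"ay":0,"az":0,"claw":2},
    {"tx":0,"ty":0,"tz":-2,"ax":0,"ay":0,"az":0,"claw":2},
    {"tx":0,"ty":0,"tz":-1,"ax":0,"ay":0,"az":0,"claw":2},
    {"tx":0,"ty":0,"tz":0,"ax":0,"ay":0,"az":0,"claw":2},
    {"tx":0,"ty":0,"tz":0,"ax":0,"ay":0,"az":0,"claw":2}
  ]
}}

```text
time_s: 29.45
tcp_pos: [0.6478, -0.3164, 0.1219]
ee_rot: [[0.161, -0.987, 0.001], [-0.987, -0.161, 0.0], [-0.0, -0.001, -1.0]]
wrist_force: [0.4, 0.1, -1.2]
gripper_width: 0.446
gripper_force: 29.5
```

```bash
python3 - <<'E'
from h import *
go(.498,.363,.28)
s,p,d,W=wrist("w13")
b,_=capture("scene");b=cv2.resize(b[80:200,330:450],None,fx=4,fy=4,interpolation=3)
o=np.zeros((480,800,3),np.uint8);o[:,:480]=b;o[:200,480:]=cv2.resize(p,(320,200));o[200:450,480:]=cv2.resize(p[150:350,192:448],(320,250))
cv2.imwrite("pics/c6.png",o[:,:,::-1])
E
```

```text
tool cm [-69.47   3.82 -15.8 ] pos [ 0.6478 -0.3164  0.1219] force [ 0.4  0.1 -1.2] w 38.8 mm t 29.45
```

View pics/c6.png

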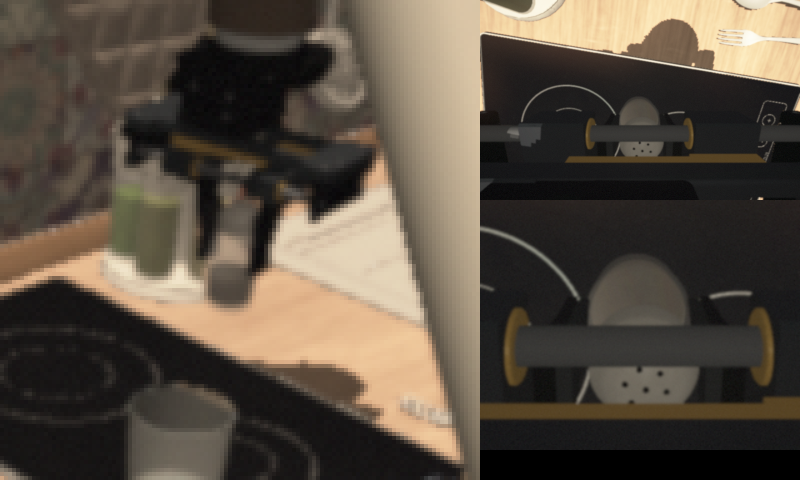

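The shaker is lifted and upright in the left panel at (230,270). Raise it more and carry it to a.

>>> {"op": "drive_tool", "data": {
  "rows": [
    {"tx":0,"ty":0,"tz":-1.5,"ax":0,"ay":0,"az":0,"claw":2},
    {"tx":0,"ty":0,"tz":-3,"ax":0,"ay":0,"az":0,"claw":2},
    {"tx":0,"ty":0,"tz":-3,"ax":0,"ay":0,"az":0,"claw":2},
    {"tx":0,"ty":0,"tz":-3,"ax":0,"ay":0,"az":0,"claw":2},
    {"tx":0,"ty":0,"tz":-3,"ax":0,"ay":0,"az":0,"claw":2},
    {"tx":-0.5,"ty":0,"tz":-1.5,"ax":0,"ay":0,"az":0,"claw":2},
    {"tx":-1.5,"ty":0.1,"tz":0,"ax":0,"ay":0,"az":0,"claw":2},
    {"tx":-2.5,"ty":0.2,"tz":0,"ax":0,"ay":0,"az":0,"claw":2},
    {"tx":-3.5,"ty":0.2,"tz":0,"ax":0,"ay":0,"az":0,"claw":2},
    {"tx":-3.5,"ty":0.2,"tz":0,"ax":0,"ay":0,"az":0,"claw":2}
  ]
}}

```text
time_s: 30.38
tcp_pos: [0.6212, -0.2036, 0.2691]
ee_rot: [[0.159, -0.987, -0.004], [-0.987, -0.159, 0.001], [-0.001, 0.004, -1.0]]
wrist_force: [0.3, 1.3, -1.4]
gripper_width: 0.449
gripper_force: 29.5
```

>>> {"op": "drive_tool", "data": {
  "rows": [
    {"tx":-3.5,"ty":0.2,"tz":0,"ax":0,"ay":0,"az":0,"claw":2},
    {"tx":-3.5,"ty":0.2,"tz":0,"ax":0,"ay":0,"az":0,"claw":2},
    {"tx":-3.5,"ty":0.2,"tz":0,"ax":0,"ay":0,"az":0,"claw":2},
    {"tx":-3.5,"ty":0.2,"tz":0,"ax":0,"ay":0,"az":0,"claw":2},
    {"tx":-3.5,"ty":0.2,"tz":0,"ax":0,"ay":0,"az":0,"claw":2},
    {"tx":-3.5,"ty":0.2,"tz":0,"ax":0,"ay":0,"az":0,"claw":2},
    {"tx":-3.5,"ty":0.2,"tz":0,"ax":0,"ay":0,"az":0,"claw":2},
    {"tx":-3.5,"ty":0.2,"tz":0,"ax":0,"ay":0,"az":0,"claw":2},
    {"tx":-3.5,"ty":0.2,"tz":0,"ax":0,"ay":0,"az":0,"claw":2},
    {"tx":-3.5,"ty":0.2,"tz":0,"ax":0,"ay":0,"az":0,"claw":2}
  ]
}}

```text
time_s: 31.22
tcp_pos: [0.5448, 0.1393, 0.2701]
ee_rot: [[0.161, -0.987, -0.003], [-0.987, -0.161, -0.001], [0.001, 0.003, -1.0]]
wrist_force: [1.5, 0.9, -1.6]
gripper_width: 0.448
gripper_force: 29.5
```

>>> {"op": "drive_tool", "data": {
  "rows": [
    {"tx":-3.5,"ty":0.2,"tz":0,"ax":0,"ay":0,"az":0,"claw":2},
    {"tx":-3.5,"ty":0.2,"tz":0,"ax":0,"ay":0,"az":0,"claw":2},
    {"tx":-3.5,"ty":0.2,"tz":0,"ax":0,"ay":0,"az":0,"claw":2},
    {"tx":-3.5,"ty":0.2,"tz":0,"ax":0,"ay":0,"az":0,"claw":2},
    {"tx":-3.5,"ty":0.2,"tz":0,"ax":0,"ay":0,"az":0,"claw":2},
    {"tx":-3,"ty":0.1,"tz":0,"ax":0,"ay":0,"az":0,"claw":2},
    {"tx":-2,"ty":0,"tz":0,"ax":0,"ay":0,"az":0,"claw":2},
    {"tx":0,"ty":0,"tz":0,"ax":0,"ay":0,"az":0,"claw":2},
    {"tx":0,"ty":0,"tz":0,"ax":0,"ay":0,"az":0,"claw":2},
    {"tx":0,"ty":0,"tz":0,"ax":0,"ay":0,"az":0,"claw":2}
  ]
}}

```text
time_s: 32.05
tcp_pos: [0.4986, 0.3575, 0.2703]
ee_rot: [[0.161, -0.987, -0.002], [-0.987, -0.161, -0.002], [0.002, 0.002, -1.0]]
wrist_force: [0.1, -0.3, -0.6]
gripper_width: 0.443
gripper_force: 29.5
```

```bash
python3 - <<'E'
from h import *
go(.498,.363,.0548)
E
```

```text
tool cm [-0.59 -0.07 21.55] pos [0.4986 0.3575 0.2703] force [ 0.1 -0.3 -0.6] w 38.6 mm t 32.05
```

>>> {"op": "drive_tool", "data": {
  "rows": [
    {"tx":-0.5,"ty":0,"tz":1.5,"ax":0,"ay":0,"az":0,"claw":2},
    {"tx":0,"ty":0,"tz":3,"ax":0,"ay":0,"az":0,"claw":2},
    {"tx":0,"ty":0,"tz":3,"ax":0,"ay":0,"az":0,"claw":2},
    {"tx":0,"ty":0,"tz":3,"ax":0,"ay":0,"az":0,"claw":2},
    {"tx":0,"ty":0,"tz":3,"ax":0,"ay":0,"az":0,"claw":2},
    {"tx":0,"ty":0,"tz":3,"ax":0,"ay":0,"az":0,"claw":2},
    {"tx":0,"ty":0,"tz":2,"ax":0,"ay":0,"az":0,"claw":2},
    {"tx":0,"ty":0,"tz":1,"ax":0,"ay":0,"az":0,"claw":2},
    {"tx":0,"ty":0,"tz":0,"ax":0,"ay":0,"az":0,"claw":2},
    {"tx":0,"ty":0,"tz":0,"ax":0,"ay":0,"az":0,"claw":2}
  ]
}}

```text
time_s: 32.88
tcp_pos: [0.4989, 0.3626, 0.0771]
ee_rot: [[0.161, -0.987, 0.001], [-0.987, -0.161, -0.0], [0.0, -0.001, -1.0]]
wrist_force: [-0.8, 0.3, -1.1]
gripper_width: 0.443
gripper_force: 29.5
```

```bash
python3 - <<'E'
from h import *
go(.498,.363,.0548)
s,p,d,W=wrist("w14")
E
```

```text
tool cm [-0.05  0.08  2.23] pos [0.4989 0.3626 0.0771] force [-0.8  0.3 -1.1] w 38.5 mm t 32.8833
```

View pics/w14.png

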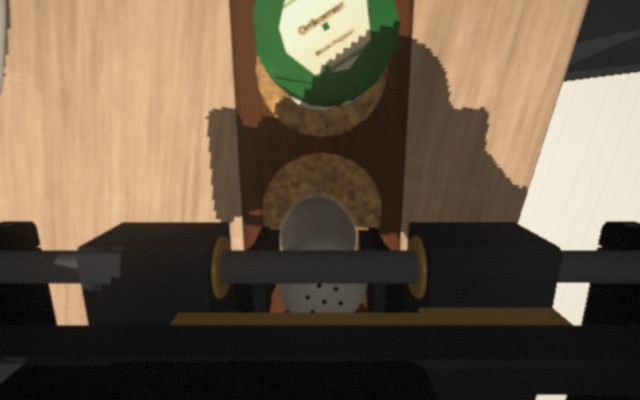

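The shaker (318,240) is centred over coaster a, whose rim spans columns 263–380. Lower it.

>>> {"op": "drive_tool", "data": {
  "rows": [
    {"tx":0,"ty":0.05,"tz":0.8,"ax":0,"ay":0,"az":0,"claw":2},
    {"tx":0,"ty":0,"tz":0.6,"ax":0,"ay":0,"az":0,"claw":2},
    {"tx":0,"ty":0,"tz":0.4,"ax":0,"ay":0,"az":0,"claw":2},
    {"tx":0,"ty":0,"tz":0.2,"ax":0,"ay":0,"az":0,"claw":2},
    {"tx":0,"ty":0,"tz":0.1,"ax":0,"ay":0,"az":0,"claw":2},
    {"tx":0,"ty":0,"tz":0,"ax":0,"ay":0,"az":0,"claw":2},
    {"tx":0,"ty":0,"tz":0,"ax":0,"ay":0,"az":0,"claw":2}
  ]
}}

```text
time_s: 33.52
tcp_pos: [0.4977, 0.3632, 0.0556]
ee_rot: [[0.162, -0.987, 0.0], [-0.987, -0.162, 0.0], [-0.0, -0.0, -1.0]]
wrist_force: [0.3, -0.3, -1.6]
gripper_width: 0.443
gripper_force: 29.5
```

>>> {"op": "drive_tool", "data": {
  "rows": [
    {"tx":0,"ty":0,"tz":0.1,"ax":0,"ay":0,"az":0,"claw":2},
    {"tx":0,"ty":0,"tz":0,"ax":0,"ay":0,"az":0,"claw":2},
    {"tx":0,"ty":0,"tz":0,"ax":0,"ay":0,"az":0,"claw":2}
  ]
}}

```text
time_s: 33.77
tcp_pos: [0.4978, 0.3632, 0.0548]
ee_rot: [[0.161, -0.987, 0.001], [-0.987, -0.161, 0.0], [-0.0, -0.001, -1.0]]
wrist_force: [1.3, 0.4, -0.4]
gripper_width: 0.441
gripper_force: 29.5
```

>>> {"op": "drive_tool", "data": {
  "rows": [
    {"tx":0,"ty":0,"tz":0.08,"ax":0,"ay":0,"az":0,"claw":2},
    {"tx":0,"ty":0,"tz":0,"ax":0,"ay":0,"az":0,"claw":2},
    {"tx":0,"ty":0,"tz":0,"ax":0,"ay":0,"az":0,"claw":2}
  ]
}}

```text
time_s: 34.02
tcp_pos: [0.4979, 0.3633, 0.0547]
ee_rot: [[0.162, -0.987, 0.001], [-0.987, -0.162, 0.001], [-0.001, -0.001, -1.0]]
wrist_force: [-1.2, -0.3, 4.9]
gripper_width: 0.444
gripper_force: 29.9
```

>>> {"op": "drive_tool", "data": {
  "rows": [
    {"tx":0,"ty":0,"tz":0,"ax":0,"ay":0,"az":0,"claw":4.5},
    {"tx":0,"ty":0,"tz":0,"ax":0,"ay":0,"az":0,"claw":6},
    {"tx":0,"ty":0,"tz":0,"ax":0,"ay":0,"az":0,"claw":8},
    {"tx":0,"ty":0,"tz":0,"ax":0,"ay":0,"az":0,"claw":8.7},
    {"tx":0,"ty":0,"tz":0,"ax":0,"ay":0,"az":0,"claw":8.7},
    {"tx":0,"ty":0,"tz":-2,"ax":0,"ay":0,"az":0,"claw":8.7},
    {"tx":0,"ty":0,"tz":-4,"ax":0,"ay":0,"az":0,"claw":8.7},
    {"tx":0,"ty":0,"tz":-4,"ax":0,"ay":0,"az":0,"claw":8.7},
    {"tx":0,"ty":0,"tz":-4,"ax":0,"ay":0,"az":0,"claw":8.7},
    {"tx":0,"ty":0,"tz":-4,"ax":0,"ay":0,"az":0,"claw":8.7}
  ]
}}

```text
time_s: 34.85
tcp_pos: [0.4973, 0.3626, 0.2354]
ee_rot: [[0.161, -0.987, -0.0], [-0.987, -0.161, -0.0], [0.0, 0.0, -1.0]]
wrist_force: [0.8, 0.6, -0.0]
gripper_width: 0.989
gripper_force: 0.0
```

>>> {"op": "drive_tool", "data": {
  "rows": [
    {"tx":0,"ty":0,"tz":-2,"ax":0,"ay":0,"az":0,"claw":8.7},
    {"tx":0,"ty":0,"tz":0,"ax":0,"ay":0,"az":0,"claw":8.7},
    {"tx":0,"ty":0,"tz":0,"ax":0,"ay":0,"az":0,"claw":8.7}
  ]
}}

```text
time_s: 35.1
tcp_pos: [0.4978, 0.3634, 0.255]
ee_rot: [[0.161, -0.987, 0.002], [-0.987, -0.161, 0.003], [-0.002, -0.002, -1.0]]
wrist_force: [0.1, 0.6, -0.6]
gripper_width: 0.998
gripper_force: 0.0
```

```bash
python3 - <<'E'
from h import *
s,p,d,W=wrist("w15");blobs(s,d,W)
b,d=capture("scene");P=cloud("scene",d)
blobs(None,d,P)
cv2.imwrite("pics/c7.png",cv2.resize(b[100:330,160:460],None,fx=2.6,fy=2.6,interpolation=3)[:,:,::-1])
E
```

```text
[317.   5.] 374 ztop 0.078 top ctr [0.527 0.202] size [0.02  0.005]
[320.  79.] 2651 ztop 0.127 top ctr [0.5122 0.2721] size [0.045 0.045]
[319. 176.] 1480 ztop 0.108 top ctr [0.4979 0.3609] size [0.032 0.032]
[320. 238.] 1219 ztop 0.066 top ctr [0.4832 0.4359] size [0.049 0.024]
[618. 105.] 811 ztop 0.196 top ctr [ 0.3487 -1.3913] size [0.095 0.026]
[310. 205.] 1048 ztop 0.177 top ctr [0.5381 0.0966] size [0.038 0.039]
[373. 204.] 1251 ztop 0.106 top ctr [ 0.4307 -0.0187] size [0.045 0.052]
[285. 221.] 834 ztop 0.158 top ctr [0.526  0.1883] size [0.044 0.04 ]
[396. 215.] 236 ztop 0.059 top ctr [ 0.4381 -0.1243] size [0.028 0.029]
[259. 244.] 850 ztop 0.125 top ctr [0.51   0.2721] size [0.047 0.045]
[229. 267.] 585 ztop 0.107 top ctr [0.4933 0.3607] size [0.028 0.032]
[198. 295.] 555 ztop 0.066 top ctr [0.4795 0.4473] size [0.05  0.042]
```

View pics/c7.png

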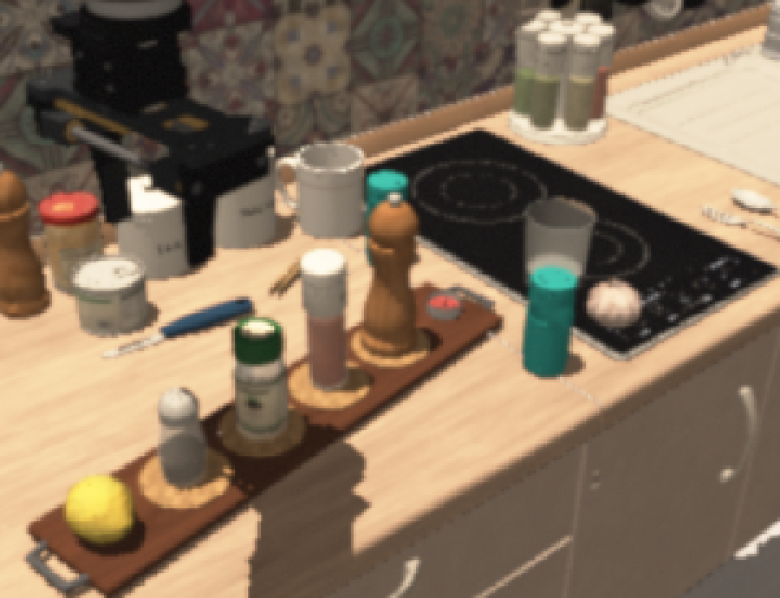

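All four stand upright in the middle of their coasters: mill by the candle (390,340), red jar (330,370), green jar (262,425), shaker by the lemon (183,475). The tumbler stands untouched at (560,245), and the gripper is clear.

```bash
python3 -c "
from station import *
print(finish_job())"
```

```text
the job is handed in; nothing more can be done
None
```

The job is handed in after about 35 s of robot time: all four seasonings stand upright and centred on their coasters, stepping down from the mill by the candle to the shaker by the lemon, and the drinking glass is where it was.

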